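# Scoop beads into the pot and snap its cap home

## Robot

A 6-joint arm with a two-finger parallel gripper is mounted at the origin on the work surface. World frame = base frame: x ahead of the robot, y to its left, z up, the work surface at z = 0. Lengths are in m, angles in rad, forces in N, time in s.
With the tool pointing down it reaches from about 0.35 to 0.975 m from the base axis. Payload 4.9 kg.
Tool frame: the origin (TCP) lies midway between the tips of the shut fingers; the grasp point (between the pads) lies 19 mm behind it; z points along the fingers, y is the line along which they close (so a half turn about z gives the same grasp; the last joint's range is limited). The gripper opens to 85 mm and grips with 20 to 120 N. Pads are 22 mm wide; open, the fingers measure 114 mm over their backs; the gripper's body (76 mm by 85 mm) begins 54 mm behind the grasp point. The pads swing forward as they close: fully open they stand 13 mm farther back than shut.
Start: joints at [1.041, 0.053, 1.613, -0, 1.476, -0.119], TCP at [0.25, 0.573, 0.231] pointing down, gripper open.
Joint ranges: [-3.01, 3.01], [-1.01, 2.22], [0.06, 2.58], [-1.02, 4.17], [0.09, 2.62], [-3.14, 3.14]. Speed limits (rad/s): [2.57, 2.57, 3.14, 3.14, 3.14, 3.14].

## Interface

Orientations are given as a rotation vector (axis times angle).
In Python, from plant import state, camera, camera_params, finish_job gives the robot as it stands.
- The arm moves only by the tool step_arm, never from a script. Its argument "commands" is a list of rows, each an object of numbers: "hand": the opening, from -1 (shut) to 1 (fully open); "x", "y", "z": the shift along the tool's x, y, z in m; "rx", "ry", "rz": the turn, a rotation vector about the tool's x, y, z in degrees. In form: [{"hand": .., "x": .., "y": .., "z": .., "rx": .., "ry": .., "rz": ..}, ...]. A call has 1 to 10 rows; each row shifts and turns the commanded pose from where the row before left it, along the tool's axes as they then stand; what a row does not reach is not made up. A row lasts 1/8 s, in which the tool goes at most 62.5 mm and 10.7 degrees, less where a joint would pass 70% of its speed; a pose out of reach is approached as far as the arm can. A call is refused whole if a number of a shift passes 0.0625 or a number of a turn 10.7, either way. A call with a gripper value outside its range is refused whole. The fingers move at their own pace and stop on an object; "squeeze" is the grip in N (left out, the last holds). Time passes only in rows, so rows that do not move let the fingers close. It gives the time, the measured TCP pose, the force, the opening and the grip force at its end, in the units of the state.
- state(): the state, without advancing time (a new reading comes with each control period).
- camera(name): name is "scene" or "top" or "wrist"; returns the picture (384x512x3 uint8, blue, green, red); there is no depth.
- camera_params(name): a dict with "fx", "fy", "cx", "cy" (pixels), "k1" (the pictures are not rectified: a ray, as slopes to the right and down, at radius r is drawn at 1 + k1 r^2 times it, then the intrinsics apply), "camera_from_world" (4x4, takes a point from world to camera coordinates); the wrist camera has in their place "mount" (4x4, takes a point from camera to tool coordinates, whose origin is the TCP and whose axes are the flange's). Camera axes: x right, y down, z forward; pixel columns grow to the right and rows downward; lengths in m; the calibration is good to about 2 mm. A picture is of the moment at which its call begins: read the wrist's pose just before it. camera_params takes no time and is no camera call.
- finish_job(): hands the job in; it is judged then, once.
The state is a dict: "t": time; "q": joint angles; "joint_vel": joint speeds; "joint_torque": joint torques, N m; "tcp_pos": TCP position; "tool_rot": TCP orientation; "contact_force": force on the tool from outside, world axes, zero at the start; "wrist_torque": the same for the moment, N m; "finger_gap": opening from 0.0 (shut) to 1.0 (fully open); "grasp_force": force on a finger pad.
Only numpy, scipy, OpenCV 4.12 (cv2) and the standard library are available. Lean on these libraries where they do the work, as an engineer would, in place of code of your own. Each camera call takes 0.05 s, during which the arm holds its last target. There are 200 camera calls.

## Task

With the scoop that stands in the long tray, scoop up beads and tip at least three of them into the metal pot; the fingers must not touch the beads, and the other sewing things stay where they are. Then set the scoop down anywhere, take the cap by its knob and press it squarely onto the pot: push on past the click, when the force drops, until the cap sits fully home on the rim. Do not let go: finish while the gripper still holds the cap pressed down, firmly but with no more force than a hand would use.

Things in the scene. Friction and masses are not known exactly. Their poses are not given: they have to be found in the camera images.
- tray: Open blue plastic tray, 240 x 57 mm outside, 26 mm high, walls 4 mm, floor 4 mm thick, fixed to the table. Origin: centre of its underside; x runs along its length, z up. The scoop starts in its -x half with its mouth towards the tray's +x end, the beads lie in the +x half. That end has a slope inside, rising at 45 degrees from the floor at x = 96 mm to 24 mm height at x = 116 mm.
- scoop: Small steel scoop like a dustpan, loose, about 80 g, standing level. Flat pan 70 mm long (x), 43.4 mm wide (y), floor 2 mm thick, inner width 40 mm, side walls 22 mm high (none along the front 14 mm), back wall 30 mm high at x = -35 mm, mouth open to +x. Origin: underside of the pan at its centre; the lip is at x = +35 mm.
- scoop_grip (a point): Grip point of the scoop's upright wooden handle, which stands behind the back wall: 22 mm (x) by 16 mm (y) thick, from 26 to 90 mm above the pan's underside. The point is on the handle's axis, at x = -43 mm, 74 mm above the underside.
- bead0: Round wooden bead, solid ball of 18 mm diameter, 10 g; five alike. Origin: its centre. It begins to roll on a slope of about 13 degrees.
- bead1: Round wooden bead, solid ball of 18 mm diameter, 10 g; five alike. Origin: its centre. It begins to roll on a slope of about 13 degrees.
- bead2: Round wooden bead, solid ball of 18 mm diameter, 10 g; five alike. Origin: its centre. It begins to roll on a slope of about 13 degrees.
- bead3: Round wooden bead, solid ball of 18 mm diameter, 10 g; five alike. Origin: its centre. It begins to roll on a slope of about 13 degrees.
- bead4: Round wooden bead, solid ball of 18 mm diameter, 10 g; five alike. Origin: its centre. It begins to roll on a slope of about 13 degrees.
- pot: Aluminium pot fixed to the table: 60 mm high, outside diameter 67 mm, inside 59 mm, open at the top, on a dark foot of 100 mm diameter and 4 mm height. Origin: centre of the underside, z up. Three sprung steel balls in its wall, 49 mm up, stick out 6 mm and are pushed in by the cap's lip as it goes on.
- pot_wall: The pot's aluminium wall and rim (a fixed part of the pot, same origin and axes); the cap bears on it when home.
- cap: Round grey snap cap, loose, about 60 g, standing on the table knob up: 86 mm diameter, 25 mm high; on top a wooden knob, 22 mm diameter, from 25 to 53 mm above the underside. Origin: centre of the underside; z up along the knob. Its opening is 74 mm wide: 3.5 mm of play around the pot. Any yaw fits.
- pot_rim (a point): Centre of the pot's mouth, level with its rim, 60 mm above its underside. Height of the cap's origin relative to this point: 0 as the cap reaches the rim, about -9 mm where the sprung balls begin to resist (peak about 8 N), about -13 mm at the click, where the force drops, -20 mm when fully home with the cap's top resting on the rim.
- spool_tall: Bystander: thread spool standing, 29 mm diameter, 62 mm high. Origin under its centre.
- spool_mid: Bystander: thread spool standing, 29 mm diameter, 48 mm high. Origin under its centre.
- spool_short: Bystander: thread spool standing, 29 mm diameter, 36 mm high. Origin under its centre.
- tape: Bystander: rolled tape measure lying flat, 56 mm diameter, 18 mm high. Origin under its centre.
- thimble: Bystander: steel thimble, 19 mm diameter, 25 mm high. Origin under its centre.
- button_jar: Bystander: amber jar, 52 mm diameter, 60 mm high. Origin under its centre.
- scissors: Bystander: scissors lying flat, about 180 mm long, 12 mm high. Origin at their middle; points to +x.
Not all that is in view belongs to the job. What is shaped like the scoop but green is not meant.

How it is judged:
On the way, in this order (a step that is already met when the one before it is completed fails the run):
1. at least three beads are in the pot, the cap not yet over it (((horizontal distance between each of bead0, bead1, bead2 and pot below 0.03 m and z of each of bead0, bead1, bead2 in the frame of pot below 0.052 m) or (horizontal distance between each of bead0, bead1, bead3 and pot below 0.03 m and z of each of bead0, bead1, bead3 in the frame of pot below 0.052 m) or (horizontal distance between each of bead0, bead1, bead4 and pot below 0.03 m and z of each of bead0, bead1, bead4 in the frame of pot below 0.052 m) or (horizontal distance between each of bead0, bead2, bead3 and pot below 0.03 m and z of each of bead0, bead2, bead3 in the frame of pot below 0.052 m) or (horizontal distance between each of bead0, bead2, bead4 and pot below 0.03 m and z of each of bead0, bead2, bead4 in the frame of pot below 0.052 m) or (horizontal distance between each of bead0, bead3, bead4 and pot below 0.03 m and z of each of bead0, bead3, bead4 in the frame of pot below 0.052 m) or (horizontal distance between each of bead1, bead2, bead3 and pot below 0.03 m and z of each of bead1, bead2, bead3 in the frame of pot below 0.052 m) or (horizontal distance between each of bead1, bead2, bead4 and pot below 0.03 m and z of each of bead1, bead2, bead4 in the frame of pot below 0.052 m) or (horizontal distance between each of bead1, bead3, bead4 and pot below 0.03 m and z of each of bead1, bead3, bead4 in the frame of pot below 0.052 m) or (horizontal distance between each of bead2, bead3, bead4 and pot below 0.03 m and z of each of bead2, bead3, bead4 in the frame of pot below 0.052 m)) and horizontal distance between cap and pot above 0.06 m), for 0.2 s.
2. the cap is past its click, fully home, and pressed (z of cap in the frame of pot between 0.037 and 0.042 m and horizontal distance between cap and pot below 0.005 m and angle between cap's own z axis and vertical below 0.06 rad and contact force between cap and pot_wall above 3 N and contact force between the fingers and cap above 1 N), for 0.3 s.
At the end, for the whole second after the job is handed in: At least 3 bead centres in the pot (within 30 mm of its axis, below 52 mm up); cap origin 37 to 42 mm above the pot's underside, within 5 mm of its axis, tilt under 0.06 rad; fingers on the cap (over 1 N), cap pressed on the pot wall with 3 to 40 N (all of step 2 and ((horizontal distance between each of bead0, bead1, bead2 and pot below 0.03 m and z of each of bead0, bead1, bead2 in the frame of pot below 0.052 m) or (horizontal distance between each of bead0, bead1, bead3 and pot below 0.03 m and z of each of bead0, bead1, bead3 in the frame of pot below 0.052 m) or (horizontal distance between each of bead0, bead1, bead4 and pot below 0.03 m and z of each of bead0, bead1, bead4 in the frame of pot below 0.052 m) or (horizontal distance between each of bead0, bead2, bead3 and pot below 0.03 m and z of each of bead0, bead2, bead3 in the frame of pot below 0.052 m) or (horizontal distance between each of bead0, bead2, bead4 and pot below 0.03 m and z of each of bead0, bead2, bead4 in the frame of pot below 0.052 m) or (horizontal distance between each of bead0, bead3, bead4 and pot below 0.03 m and z of each of bead0, bead3, bead4 in the frame of pot below 0.052 m) or (horizontal distance between each of bead1, bead2, bead3 and pot below 0.03 m and z of each of bead1, bead2, bead3 in the frame of pot below 0.052 m) or (horizontal distance between each of bead1, bead2, bead4 and pot below 0.03 m and z of each of bead1, bead2, bead4 in the frame of pot below 0.052 m) or (horizontal distance between each of bead1, bead3, bead4 and pot below 0.03 m and z of each of bead1, bead3, bead4 in the frame of pot below 0.052 m) or (horizontal distance between each of bead2, bead3, bead4 and pot below 0.03 m and z of each of bead2, bead3, bead4 in the frame of pot below 0.052 m)) and contact force between cap and pot_wall below 40 N); the arm keeps its last pose, push and grip.
It fails at once if the fingers touch a bead (contact force between the fingers and bead0 above 0.3 N or contact force between the fingers and bead1 above 0.3 N or contact force between the fingers and bead2 above 0.3 N or contact force between the fingers and bead3 above 0.3 N or contact force between the fingers and bead4 above 0.3 N).
It fails at once if a bystander is moved by more than 30 mm (distance of any of spool_tall, spool_mid, spool_short, tape, thimble, button_jar, scissors from where it was at the start of the episode above 0.03 m).
It also fails if it takes over 67 s, if anything falls off the work surface, if the arm or the gripper's body presses on something with over 40 N, if the wrist force passes 120 N, or if a joint passes its speed limit or range.

## Working session

There is one attempt and no reset: what is moved stays moved. The work goes in short steps, Python scripts to look and compute and a tool call to move; the robot and the scene stay as the last step left them, time stands still between calls to the robot, and variables do not carry over. Pictures are saved under pics/ and viewed, at most 10 in all, crops included, and the job is handed in when it is done.

Besides the shell and the picture viewer there is one more tool, called after "Call:" as name(argument=value, ...), one argument or row to a line, values as JSON. step_arm: Moves the arm, as the interface text tells. Its arguments: {"type":"object","properties":{"commands":{"type":"array","items":{"type":"object","properties":{"hand":{"type":"number"},"x":{"type":"number"},"y":{"type":"number"},"z":{"type":"number"},"rx":{"type":"number"},"ry":{"type":"number"},"rz":{"type":"number"}}}},"squeeze":{"type":"number"}},"required":["commands"]}

```bash
mkdir -p pics; ls
cat > h.py <<'E'
import numpy as np,cv2
from plant import state,camera,camera_params,finish_job
from scipy.spatial.transform import Rotation as R
def pose():
    s=state();return np.array(s['tcp_pos']),R.from_rotvec(s['tool_rot'])
def cam(n):
    p=camera_params(n)
    if n=='wrist':
        t,r=pose();T=np.eye(4);T[:3,:3]=r.as_matrix();T[:3,3]=t
        W=T@np.array(p['mount'])
    else: W=np.linalg.inv(np.array(p['camera_from_world']))
    return p,W
def ray(c,uv):
    p,W=c
    K=np.array([[p['fx'],0,p['cx']],[0,p['fy'],p['cy']],[0,0,1]],float)
    d=((np.array(uv,float)-[p['cx'],p['cy']])/[p['fx'],p['fy']])
    x=d.copy()
    for _ in range(20): x=d/(1+p['k1']*(x@x))
    return W[:3,3],W[:3,:3]@np.array([x[0],x[1],1])
def onz(c,uv,z):
    o,d=ray(c,uv);return (o+d*(z-o[2])/d[2])
def proj(c,P):
    p,W=c;q=np.linalg.inv(W)@np.append(P,1);x=q[:2]/q[2];x=x*(1+p['k1']*(x@x))
    return x*[p['fx'],p['fy']]+[p['cx'],p['cy']]
E
python3 - <<'E'
from h import *
s=state();print({k:np.round(v,3) for k,v in s.items()})
for n in ['top','scene']:
    cv2.imwrite(f'pics/{n}.png',camera(n));print(camera_params(n))
print(camera_params('wrist'))
E
```

```text
pics
{'t': np.float64(0.0), 'q': array([ 1.041,  0.053,  1.614,  0.   ,  1.476, -0.119]), 'joint_vel': array([-0.   , -0.001, -0.002,  0.   ,  0.001, -0.001]), 'joint_torque': array([ 2.0000e-03, -3.9366e+01, -3.7018e+01,  0.0000e+00,  7.0000e-03,
        0.0000e+00]), 'tcp_pos': array([0.249, 0.572, 0.23 ]), 'tool_rot': array([-6.410e-01, -3.075e+00,  3.000e-03]), 'contact_force': array([-0.006,  0.521,  0.849]), 'wrist_torque': array([-0.021, -0.02 ,  0.059]), 'grasp_force': np.float64(0.0), 'finger_gap': np.float64(1.0)}
{'fx': 364.4859076931216, 'fy': 364.4859076931216, 'cx': 252.56421283403202, 'cy': 194.94383944319392, 'k1': -0.09424313839118077, 'camera_from_world': array([[-0.08638531, -0.99625863, -0.00251333, -0.02890137],
       [-0.9758233 ,  0.08512121, -0.20130389,  0.52574673],
       [ 0.20076468, -0.01493714, -0.97952561,  1.12100781],
       [ 0.        ,  0.        ,  0.        ,  1.        ]])}
{'fx': 378.55646693319324, 'fy': 378.55646693319324, 'cx': 254.20098705783923, 'cy': 191.00055269454077, 'k1': -0.014943333804044506, 'camera_from_world': array([[-0.85045452,  0.52601938, -0.00554283,  0.4894386 ],
       [ 0.35096974,  0.55952702, -0.75083271, -0.07875387],
       [-0.39185119, -0.64049444, -0.66046917,  1.29479188],
       [ 0.        ,  0.        ,  0.        ,  1.        ]])}
{'fx': 311.1768559283301, 'fy': 311.1768559283301, 'cx': 256.22989471551307, 'cy': 192.42033462534803, 'k1': -0.008203963046756893, 'mount': array([[ 4.13243206e-04, -9.62544501e-01, -2.71123427e-01,
         6.84388876e-02],
       [ 9.99999255e-01,  7.09086242e-04, -9.93216141e-04,
        -1.50996730e-04],
       [ 1.14826463e-03, -2.71122815e-01,  9.62544077e-01,
        -1.42557141e-01],
       [ 0.00000000e+00,  0.00000000e+00,  0.00000000e+00,
         1.00000000e+00]])}
```

View pics/top.png

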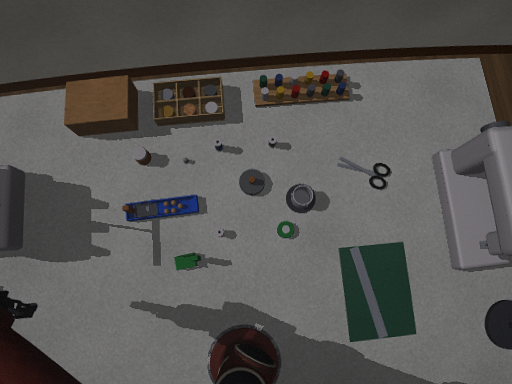

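View pics/scene.png

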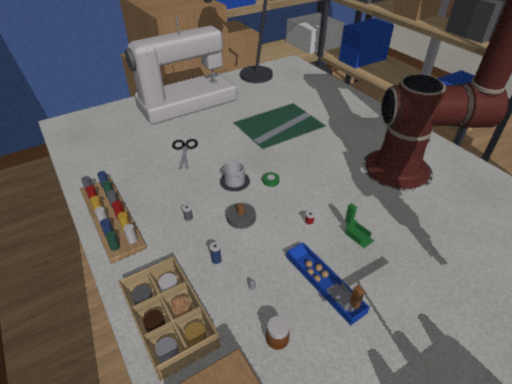

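Candidates for the scoop: the blue tray's steel pan with wooden handle, top (126–160, 208), and the green scoop, top (188, 261). The one in the tray is meant, since it is steel, stands in the long tray and the green one is excluded. Cap with knob is at (252,182), pot at (302,197).

Run:
```python
from h import *
ims={}
for n in ['top','scene']:
    c=cam(n);im=cv2.imread(f'pics/{n}.png');hsv=cv2.cvtColor(im,cv2.COLOR_BGR2HSV)
    m=cv2.inRange(hsv,(108,150,60),(128,255,255))
    k,l,st,ce=cv2.connectedComponentsWithStats(cv2.morphologyEx(m,cv2.MORPH_CLOSE,np.ones((9,9))))
    roi=(slice(170,240),slice(100,220)) if n=='top' else (slice(230,330),slice(270,380))
    mm=np.zeros_like(m);mm[roi]=m[roi]
    pts=np.argwhere(mm)[:,::-1]
    P=np.array([onz(c,u,.026)[:2] for u in pts],np.float32)
    (cx,cy),(w,h),a=cv2.minAreaRect(P);print(n,'tray',cx,cy,w,h,a)
    print(np.round(cv2.boxPoints(((cx,cy),(w,h),a)),3).tolist())
c=cam('top')
print('pot rim?',onz(c,(303,194),.06),'cap top',onz(c,(252,183),.025),'knob',onz(c,(252,181),.053))
for n,uv in dict(scissors=(365,170),jar=(143,157),thim=(186,160),mid=(219,146),tall=(272,143),short=(221,233),tape=(286,230),green=(188,261)).items(): print(n,np.round(onz(c,uv,.03),3))
t=cv2.imread('pics/top.png')[130:280,95:345];cv2.imwrite('pics/c1.png',cv2.resize(t,None,fx=3.2,fy=3.2,interpolation=cv2.INTER_CUBIC))
```

```text
top tray 0.5115981101989746 0.22927725315093994 0.057648275047540665 0.23706722259521484 2.3279306888580322
[[0.4779999852180481, 0.34700000286102295], [0.4880000054836273, 0.10999999940395355], [0.5450000166893005, 0.1120000034570694], [0.5360000133514404, 0.3490000069141388]]
scene tray 0.5200784206390381 0.23469525575637817 0.06492098420858383 0.24476025998592377 2.4576022624969482
[[0.4819999933242798, 0.35600000619888306], [0.49300000071525574, 0.11100000143051147], [0.5580000281333923, 0.11400000005960464], [0.546999990940094, 0.3580000102519989]]
pot rim? [ 0.50893063 -0.23580486  0.06      ] cap top [ 0.56764142 -0.07641021  0.025     ] knob [ 0.5675956  -0.07651944  0.053     ]
scissors [ 0.579 -0.459  0.03 ]
jar [0.689 0.285 0.03 ]
thim [0.665 0.138 0.03 ]
mid [0.705 0.024 0.03 ]
tall [ 0.7   -0.156  0.03 ]
short [0.41  0.038 0.03 ]
tape [ 0.402 -0.172  0.03 ]
green [0.33  0.149 0.03 ]
```

View pics/c1.png

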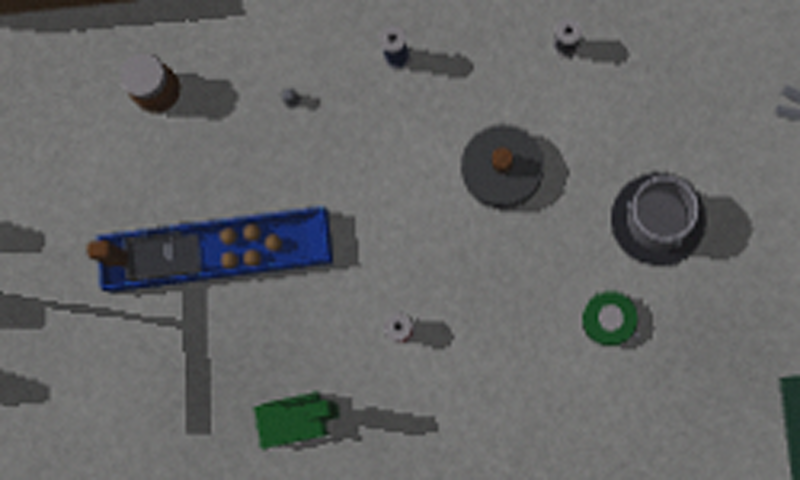

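```bash
cat >> h.py <<'E'
def go(tp,Rt=None,yaw=None,pitch=0):
    """rows: shift in the current tool frame, then turn (rotvec deg) in the tool frame"""
    t,r=pose()
    if yaw is not None: Rt=down(yaw)
    d=r.inv().apply(np.array(tp)-t); 
    w=(r.inv()*Rt).as_rotvec(degrees=True) if Rt is not None else np.zeros(3)
    n=int(np.ceil(max(np.linalg.norm(d)/.06,np.linalg.norm(w)/10.5,1)))
    print('shift mm',np.round(d*1000,1),'turn deg',np.round(w,2),'rows(min)',np.linalg.norm(d)/.0625,np.linalg.norm(w)/10.7)
def down(yaw): # tool x at world yaw (deg), z down
    a=np.radians(yaw);x=np.array([np.cos(a),np.sin(a),0]);z=np.array([0,0,-1.]);return R.from_matrix(np.array([x,np.cross(z,x),z]).T)
E
python3 - <<'E'
from h import *
c=cam('top');g=onz(c,(125.6,208),.094);print(g)
go([.515,.25,.22],yaw=92.3)
E
```

```text
[0.50593078 0.32517587 0.094     ]
shift mm [-372.4 -189.6   10.5] turn deg [-1.000e-01  5.000e-02  6.416e+01] rows(min) 6.687835248455648 5.996714294924118
```

Call:
step_arm(
  commands=[
    {"x": -0.0465,"y": -0.0237,"z": 0.0013},
    {"x": -0.0465,"y": -0.0237,"z": 0.0013},
    {"x": -0.0465,"y": -0.0237,"z": 0.0013},
    {"x": -0.0465,"y": -0.0237,"z": 0.0013},
    {"x": -0.0465,"y": -0.0237,"z": 0.0013},
    {"x": -0.0465,"y": -0.0237,"z": 0.0013},
    {"x": -0.0465,"y": -0.0237,"z": 0.0013},
    {"x": -0.0465,"y": -0.0237,"z": 0.0013},
  ],
)

```text
validation failed for argument at $.co...
```

Call:
step_arm(
  commands=[
    {"rz": 9.17},
    {"rz": 9.17},
    {"rz": 9.17},
    {"rz": 9.17},
    {"rz": 9.17},
    {"rz": 9.17},
    {"rz": 9.17},
    {},
  ],
)

```text
validation failed for argument at $.co...
```

Run:
```python
from h import *
s=state();print(s['t'],np.round(s['q'],3),s['tcp_pos'],s['tool_rot'],s['contact_force'])
c=cam('wrist');im=camera('wrist');np.save('c.npy',c[1])
cv2.imwrite('pics/w1.png',im)
hsv=cv2.cvtColor(im,cv2.COLOR_BGR2HSV)
m=cv2.inRange(hsv,(108,140,50),(130,255,255))
k,l,st,ce=cv2.connectedComponentsWithStats(cv2.morphologyEx(m,cv2.MORPH_CLOSE,np.ones((15,15))))
i=1+np.argmax(st[1:,4]);mm=(l==i)&(m>0)
P=np.array([onz(c,u,.026)[:2] for u in np.argwhere(mm)[:,::-1]],np.float32)
r=cv2.minAreaRect(P);print(r,cv2.boxPoints(r).round(4).tolist())
```

```text
0.1 [ 1.041  0.053  1.614  0.     1.476 -0.119] [0.24929247 0.57250772 0.23018183] [-6.40581553e-01 -3.07497152e+00  2.79965521e-03] [-0.55152711 -0.82153617 -0.45067167]Traceback (most recent call last):
  File "<stdin>", line 8, in <module>
    return _wrapfunc(a, 'argmax', axis=axis, out=out, **kwds)
    return bound(*args, **kwds)
ValueError: attempt to get argmax of an empty sequence
```

View pics/w1.png

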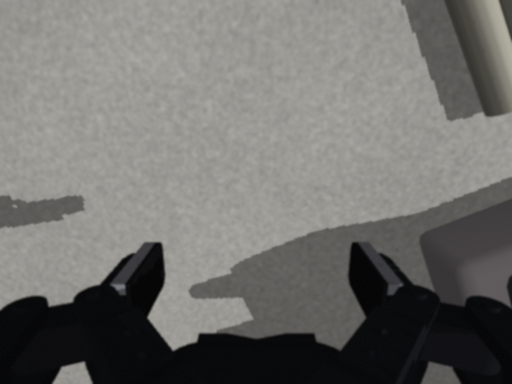

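Run:
```python
from h import *
go([.515,.15,.22],yaw=92.3)
```

```text
shift mm [-412.3 -281.3   10.7] turn deg [-9.000e-02  4.000e-02  6.416e+01] rows(min) 7.9877882047928 5.996442834017003
```

Call:
step_arm(
  commands=[
    {"hand": 1,"x": -0.0465,"y": -0.0237,"z": 0.0013,"rx": 0,"ry": 0,"rz": 0},
    {"hand": 1,"x": -0.0465,"y": -0.0237,"z": 0.0013,"rx": 0,"ry": 0,"rz": 0},
    {"hand": 1,"x": -0.0465,"y": -0.0237,"z": 0.0013,"rx": 0,"ry": 0,"rz": 0},
    {"hand": 1,"x": -0.0465,"y": -0.0237,"z": 0.0013,"rx": 0,"ry": 0,"rz": 0},
    {"hand": 1,"x": -0.0465,"y": -0.0237,"z": 0.0013,"rx": 0,"ry": 0,"rz": 0},
    {"hand": 1,"x": -0.0465,"y": -0.0237,"z": 0.0013,"rx": 0,"ry": 0,"rz": 0},
    {"hand": 1,"x": -0.0465,"y": -0.0237,"z": 0.0013,"rx": 0,"ry": 0,"rz": 0},
    {"hand": 1,"x": -0.0465,"y": -0.0237,"z": 0.0013,"rx": 0,"ry": 0,"rz": 0},
  ],
)

```text
t: 1.15
tcp_pos: [0.5156, 0.2491, 0.2206]
tool_rot: [-0.641, -3.075, -0.0]
contact_force: [0.9, -0.2, 0.4]
finger_gap: 1.001
grasp_force: 0.0
```

Call:
step_arm(
  commands=[
    {"hand": 1,"x": 0,"y": 0,"z": 0,"rx": 0,"ry": 0,"rz": 9.17},
    {"hand": 1,"x": 0,"y": 0,"z": 0,"rx": 0,"ry": 0,"rz": 9.17},
    {"hand": 1,"x": 0,"y": 0,"z": 0,"rx": 0,"ry": 0,"rz": 9.17},
    {"hand": 1,"x": 0,"y": 0,"z": 0,"rx": 0,"ry": 0,"rz": 9.17},
    {"hand": 1,"x": 0,"y": 0,"z": 0,"rx": 0,"ry": 0,"rz": 9.17},
    {"hand": 1,"x": 0,"y": 0,"z": 0,"rx": 0,"ry": 0,"rz": 9.17},
    {"hand": 1,"x": 0,"y": 0,"z": 0,"rx": 0,"ry": 0,"rz": 9.17},
    {"hand": 1,"x": -0.05,"y": 0,"z": 0,"rx": 0,"ry": 0,"rz": 0},
    {"hand": 1,"x": -0.05,"y": 0,"z": 0,"rx": 0,"ry": 0,"rz": 0},
    {"hand": 1,"x": 0,"y": 0,"z": 0,"rx": 0,"ry": 0,"rz": 0},
  ],
)

```text
t: 2.4
tcp_pos: [0.5188, 0.1482, 0.2205]
tool_rot: [2.181, 2.261, -0.001]
contact_force: [0.6, 0.9, 0.2]
finger_gap: 1.0
grasp_force: 0.0
```

```bash
cat > m.py <<'E'
from h import *
import sys
s=state();print(s['t'],np.round(s['q'],3),s['tcp_pos'],s['tool_rot'],s['contact_force'])
c=cam('wrist');im=camera('wrist');np.save('c.npy',c[1])
cv2.imwrite(sys.argv[1],im)
hsv=cv2.cvtColor(im,cv2.COLOR_BGR2HSV)
m=cv2.inRange(hsv,(108,140,50),(130,255,255))
k,l,st,ce=cv2.connectedComponentsWithStats(cv2.morphologyEx(m,cv2.MORPH_CLOSE,np.ones((15,15))))
i=1+np.argmax(st[1:,4]);mm=(l==i)&(m>0)
P=np.array([onz(c,u,.026)[:2] for u in np.argwhere(mm)[:,::-1]],np.float32)
r=cv2.minAreaRect(P);print(r,cv2.boxPoints(r).round(4).tolist())
E
python3 m.py pics/w2.png
```

```text
2.4 [ 0.141 -0.145  1.822 -0.     1.465  0.105] [0.51884736 0.14824133 0.22054868] [ 2.18144730e+00  2.26070392e+00 -1.07958217e-03] [0.62543664 0.90741339 0.22409391]
((0.5126327276229858, 0.21266302466392517), (0.056302670389413834, 0.20128251612186432), 2.2946999073028564) [[0.4805000126361847, 0.31209999322891235], [0.4884999990463257, 0.11100000143051147], [0.5447999835014343, 0.11320000141859055], [0.5367000102996826, 0.31439998745918274]]
```

View pics/w2.png

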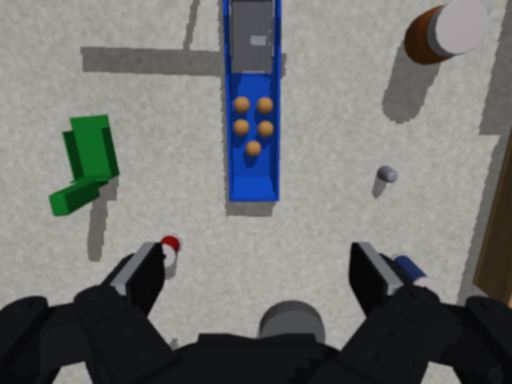

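The wrist view shows the steel scoop's lip at about (253,73) in the tray, beads at (241,104), (265,105), (241,127), (265,128), (253,148), tray end at row 200.

```bash
cat >> h.py <<'E'
TD=np.array([np.sin(np.radians(2.295)),-np.cos(np.radians(2.295))]);TN=np.array([-TD[1],TD[0]])
TC=np.array([.51665,.1121])-.12*TD
def tr(p): d=np.array(p)[:2]-TC;return np.round([d@TD*1000,d@TN*1000],1)
def wt(x,y=0): return TC+TD*x/1000+TN*y/1000
E
python3 - <<'E'
from h import *
c=cam('wrist');print('centre',TC)
for u in [(241,104),(265,105),(241,127),(265,128),(253,148)]:print('bead',tr(onz(c,u,.013)))
for u in [(234,72.5),(253,72.5),(271,72.5)]:print('lip',tr(onz(c,u,.005)))
for u in [(231,200),(278,200)]:print('end',tr(onz(c,u,.026)))
ct=cam('top');print('handle top',tr(onz(ct,(125.6,208),.094)))
im=cv2.imread('pics/w2.png');g=cv2.cvtColor(im,cv2.COLOR_BGR2HSV)
print([ (r,im[r,245].tolist()) for r in range(60,84,2)])
g=wt(-40-78);
E
```

```text
centre [0.51184465 0.23200375]
bead [ 13.6 -12.7]
bead [14.7 13.3]
bead [ 38.1 -13.1]
bead [39.2 13.4]
bead [61.3  0. ]
lip [-19.2 -20.2]
lip [-19.2   0.3]
lip [-19.1  19.8]
end [118.4 -25.1]
end [118.5  28.2]
handle top [-93.3  -2.2]
[(60, [85, 81, 81]), (62, [85, 80, 80]), (64, [84, 80, 79]), (66, [85, 80, 80]), (68, [85, 80, 80]), (70, [99, 94, 93]), (72, [132, 104, 99]), (74, [138, 55, 24]), (76, [150, 58, 17]), (78, [164, 64, 18]), (80, [164, 64, 18]), (82, [164, 64, 17])]
```

```bash
cat >> h.py <<'E'
def rows(targets):
    """targets: (tcp xyz, Rotation); prints row shifts mm / turns deg"""
    t,r=pose()
    for p,q in targets:
        d=r.inv().apply(np.array(p)-t);w=(r.inv()*q).as_rotvec(degrees=True)
        print('mm',np.round(d*1000,1),'deg',np.round(w,2),'|%.0f %.1f'%(1000*np.linalg.norm(d),np.linalg.norm(w)));t,r=np.array(p),q
def sc(x,z,th,y=0,base=None): # scoop-held TCP at tray x,z mm, pitched mouth-up th deg
    return np.append(wt(x,y),z/1000),down(92.3)*R.from_rotvec([0,-th,0],degrees=True)
E
python3 - <<'E'
from h import *
rows([sc(-97.5,160,0),sc(-97.5,59,0)])
E
```

```text
mm [180.1  -4.2  60.7] deg [-0.02 -0.02 -0.17] |190 0.2
mm [  0.   0. 101.] deg [0. 0. 0.] |101 0.0
```

Call:
step_arm(
  commands=[
    {"hand": 1,"x": 0.045,"y": -0.001,"z": 0.015,"rx": 0,"ry": 0,"rz": -0.17},
    {"hand": 1,"x": 0.045,"y": -0.001,"z": 0.015,"rx": 0,"ry": 0,"rz": 0},
    {"hand": 1,"x": 0.045,"y": -0.001,"z": 0.015,"rx": 0,"ry": 0,"rz": 0},
    {"hand": 1,"x": 0.045,"y": -0.001,"z": 0.015,"rx": 0,"ry": 0,"rz": 0},
    {"hand": 1,"x": 0,"y": 0,"z": 0.0,"rx": 0,"ry": 0,"rz": 0},
  ],
)

```text
t: 3.08
tcp_pos: [0.5051, 0.3335, 0.1586]
tool_rot: [-2.166, -2.272, 0.005]
contact_force: [-0.4, 0.5, -1.0]
finger_gap: 0.996
grasp_force: 0.0
```

Run:
```python
from h import *
rows([sc(-97.5,59,0)])
c=cam('wrist');im=camera('wrist');cv2.imwrite('pics/w3.png',im)
ct=cam('top');im=camera('top');
print([proj(c,np.append(wt(-97.5+a,b),.094)).round() for a,b in [(-11,-8),(11,-8),(11,8),(-11,8)]])
```

```text
mm [-4.1  3.  99.6] deg [-0.21  0.04  0.44] |100 0.5
[array([249., 197.]), array([249., 226.]), array([271., 226.]), array([272., 197.])]
```

View pics/w3.png

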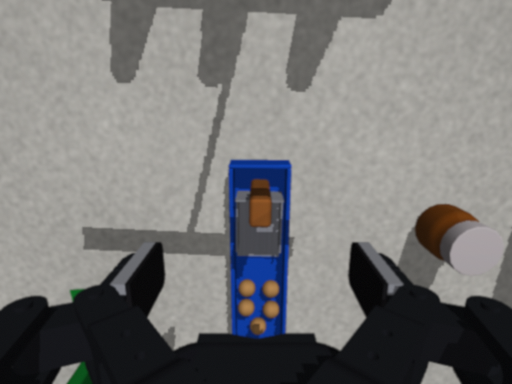

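The handle top is at (249–272, 195–226), as predicted. Descending and gripping.

Call:
step_arm(
  commands=[
    {"hand": 1,"x": -0.004,"y": 0.003,"z": 0.045,"rx": 0,"ry": 0,"rz": 0.4},
    {"hand": 1,"x": 0,"y": 0,"z": 0.035,"rx": 0,"ry": 0,"rz": 0},
    {"hand": 1,"x": 0,"y": 0,"z": 0.0195,"rx": 0,"ry": 0,"rz": 0},
    {"hand": 0,"x": 0,"y": 0,"z": 0,"rx": 0,"ry": 0,"rz": 0},
    {"hand": -0.4,"x": 0,"y": 0,"z": 0,"rx": 0,"ry": 0,"rz": 0},
    {"hand": -1,"x": 0,"y": 0,"z": 0,"rx": 0,"ry": 0,"rz": 0},
    {"hand": -1,"x": 0,"y": 0,"z": 0,"rx": 0,"ry": 0,"rz": 0},
    {"hand": -1,"x": 0,"y": 0,"z": 0,"rx": 0,"ry": 0,"rz": 0},
    {"hand": -1,"x": 0,"y": 0,"z": 0,"rx": 0,"ry": 0,"rz": 0},
  ],
  squeeze=60,
)

```text
t: 4.3
tcp_pos: [0.5108, 0.3268, 0.0621]
tool_rot: [2.181, 2.261, 0.001]
contact_force: [-1.6, -0.1, 3.7]
finger_gap: 0.178
grasp_force: 60.0
```

Run:
```python
from h import *
s=state();t,r=pose();print(s['t'],tr(t),t,s['finger_gap'],s['grasp_force'],s['contact_force'],s['wrist_torque'])
rows([sc(-97.5,59,0),sc(12,59.5,0),sc(17.5,59,0)])
```

```text
4.3 [-94.7   2.7] [0.51075781 0.32677705 0.062108  ] 0.17781972836003973 60.00505864620209 [-1.63773716 -0.09648376  3.66171702] [-0.0338062   0.25668487  0.00266685]
mm [ 2.7 -2.7  3.1] deg [ 0.04 -0.03 -0.25] |5 0.3
mm [-109.5   -0.    -0.5] deg [0. 0. 0.] |110 0.0
mm [-5.5 -0.   0.5] deg [0. 0. 0.] |6 0.0
```

Run:
```python
from h import *
r=R.from_rotvec([-6.406e-01,-3.075,.0015]);p=np.array([.25,.573,.231])
def mv(x=0,y=0,z=0,rz=0,n=1):
    global p,r
    for _ in range(n): p=p+r.apply([x,y,z]); r=r*R.from_rotvec([0,0,rz],degrees=True)
mv(-.0465,-.0237,.0013,0,8);print(p);mv(0,0,0,9.17,7);mv(-.05,n=2);print(p)
mv(.045,-.001,.015,-.17);mv(.045,-.001,.015,n=3);print(p)
mv(-.004,.003,.045,.4);mv(z=.0545);print(p,tr(p),r.as_rotvec())
c=cam('wrist');im=camera('wrist')
hsv=cv2.cvtColor(im,cv2.COLOR_BGR2HSV);m=cv2.inRange(hsv,(5,90,60),(20,255,255))
for _ in range(4):
    s=state();print(s['t'],np.array(s['tcp_pos']).round(4));camera('wrist')
cv2.imwrite('pics/w4.png',im)
```

```text
[0.51533494 0.25061695 0.22066277]
[0.51930336 0.15069576 0.22074149]
[0.50771809 0.33032072 0.16060331]
[0.51081062 0.32637093 0.06110414] [-94.3   2.7] [ 2.18144316e+00  2.26069946e+00 -1.75030639e-03]
4.35 [0.5108 0.3268 0.0621]
4.4 [0.5108 0.3268 0.0621]
4.45 [0.5108 0.3268 0.0621]
4.5 [0.5108 0.3268 0.0621]
```

View pics/w4.png

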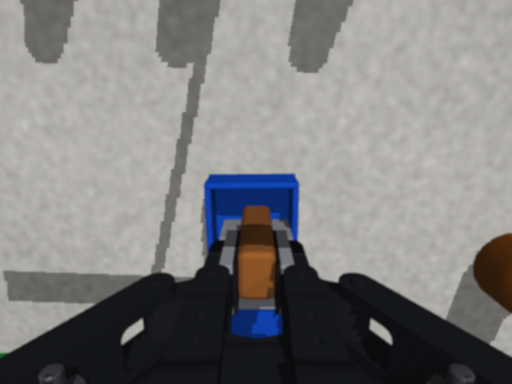

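Call:
step_arm(
  commands=[
    {"hand": -1,"x": 0,"y": -0.0025,"z": -0.0005,"rx": 0,"ry": 0,"rz": -0.25},
    {"hand": -1,"x": -0.015,"y": 0,"z": 0,"rx": 0,"ry": 0,"rz": 0},
    {"hand": -1,"x": -0.015,"y": 0,"z": 0,"rx": 0,"ry": 0,"rz": 0},
    {"hand": -1,"x": -0.015,"y": 0,"z": 0,"rx": 0,"ry": 0,"rz": 0},
    {"hand": -1,"x": -0.015,"y": 0,"z": 0,"rx": 0,"ry": 0,"rz": 0},
    {"hand": -1,"x": -0.015,"y": 0,"z": 0,"rx": 0,"ry": 0,"rz": 0},
    {"hand": -1,"x": -0.015,"y": 0,"z": 0,"rx": 0,"ry": 0,"rz": 0},
    {"hand": -1,"x": -0.014,"y": 0,"z": 0,"rx": 0,"ry": 0,"rz": 0},
    {"hand": -1,"x": -0.008,"y": 0,"z": 0,"rx": 0,"ry": 0,"rz": 0},
    {"hand": -1,"x": 0,"y": 0,"z": 0,"rx": 0,"ry": 0,"rz": 0},
  ],
)

```text
t: 5.8
tcp_pos: [0.5127, 0.2132, 0.062]
tool_rot: [2.176, 2.264, -0.002]
contact_force: [0.5, -0.4, 4.7]
finger_gap: 0.179
grasp_force: 60.4
```

Run:
```python
from h import *
s=state();t,r=pose();print(s['t'],tr(t),t[2],s['finger_gap'],s['contact_force'],s['wrist_torque'])
a=camera('top')[180:235,115:215];b=camera('scene')[230:330,270:380]
a=cv2.resize(a,None,fx=4,fy=4,interpolation=2);b=cv2.resize(b,(396,360),interpolation=2)
o=np.zeros((360,800,3),np.uint8);o[:220,:400]=a;o[:,404:]=b;cv2.imwrite('pics/p5.png',cv2.convertScaleAbs(o,alpha=1.5))
```

```text
5.8 [18.8  0.1] 0.06204655001788178 0.17860283574939387 [ 0.49942559 -0.37266045  4.6920087 ] [-0.1207987  -0.0597596  -0.01641096]
```

View pics/p5.png

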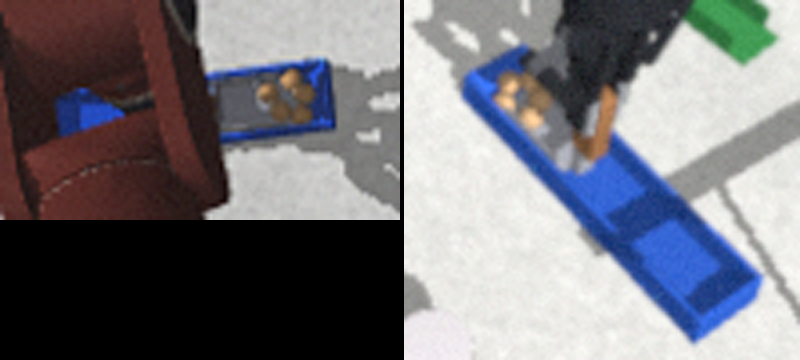

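The crops show all five beads at or over the scoop's lip at the slope end. Now tilting mouth-up along the slope and lifting.

Run:
```python
from h import *
rows([sc(20.3,61.5,3.75),sc(21.9,61,7.5),sc(23.5,60.5,11),sc(24.5,60,15),sc(24.5,66,19),sc(24,80,22),sc(20,110,24),sc(20,150,24)])
```

```text
mm [-1.5 -0.1  0.5] deg [-0.   -3.62 -0.  ] |2 3.6
mm [-1.6 -0.   0.6] deg [-0.   -3.75 -0.  ] |2 3.8
mm [-1.5 -0.   0.7] deg [-0.  -3.5 -0. ] |2 3.5
mm [-0.9 -0.   0.7] deg [ 0. -4.  0.] |1 4.0
mm [-1.6  0.  -5.8] deg [ 0. -4. -0.] |6 4.0
mm [ -4.1   0.  -13.4] deg [ 0. -3. -0.] |14 3.0
mm [ -7.5   0.  -29.3] deg [ 0. -2.  0.] |30 2.0
mm [-16.3   0.  -36.5] deg [0. 0. 0.] |40 0.0
```

Call:
step_arm(
  commands=[
    {"hand": -1,"x": -0.0015,"y": 0,"z": 0.0005,"rx": 0,"ry": -3.6,"rz": 0},
    {"hand": -1,"x": -0.0016,"y": 0,"z": 0.0006,"rx": 0,"ry": -3.7,"rz": 0},
    {"hand": -1,"x": -0.0015,"y": 0,"z": 0.0007,"rx": 0,"ry": -3.5,"rz": 0},
    {"hand": -1,"x": -0.0009,"y": 0,"z": 0.0007,"rx": 0,"ry": -4,"rz": 0},
    {"hand": -1,"x": -0.0016,"y": 0,"z": -0.0058,"rx": 0,"ry": -4,"rz": 0},
    {"hand": -1,"x": 0,"y": 0,"z": 0,"rx": 0,"ry": 0,"rz": 0},
    {"hand": -1,"x": 0,"y": 0,"z": 0,"rx": 0,"ry": 0,"rz": 0},
  ],
)

```text
t: 6.78
tcp_pos: [0.5119, 0.2079, 0.0647]
tool_rot: [2.0, 2.082, -0.334]
contact_force: [0.3, 0.8, -1.6]
finger_gap: 0.173
grasp_force: 59.4
```

```bash
cat > lk.py <<'E'
from h import *
import sys
s=state();t,r=pose();print(s['t'],tr(t),t,s['finger_gap'],s['contact_force'],s['wrist_torque'],np.round(s['q'],2))
a=camera('top')[180:235,115:215];b=camera('scene')[230:330,270:380]
a=cv2.resize(a,None,fx=4,fy=4,interpolation=2);b=cv2.resize(b,(396,360),interpolation=2)
o=np.zeros((360,800,3),np.uint8);o[:220,:400]=a;o[:,404:]=b;cv2.imwrite(sys.argv[1],cv2.convertScaleAbs(o,alpha=1.5))
E
python3 lk.py pics/p6.png
```

```text
6.775 [24.  -0.9] [0.51186832 0.20794996 0.06474523] 0.17348286499314594 [ 0.30899589  0.80823155 -1.56339438] [0.25313551 0.0026778  0.00839237] [ 0.4   0.15  1.83 -0.32  1.3   0.47]
```

View pics/p6.png

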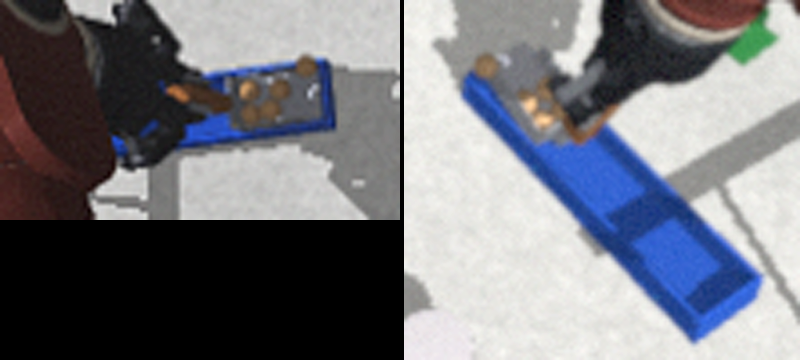

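Four beads lie on the pan; the fifth sits at the tray's corner (top crop (307,66)), which can stay. Lifting and locating the pot.

Run:
```python
from h import *
c=cam('top')
print('rim',onz(c,(302.8,195),.06),'foot',onz(c,(300.9,198.4),.004))
im=cv2.imread('pics/top.png');g=cv2.cvtColor(im,cv2.COLOR_BGR2GRAY)
def fit(c,g,x0,y0,x1,y1,lo,hi,z):
    m=((g[y0:y1,x0:x1]>=lo)&(g[y0:y1,x0:x1]<=hi)).astype(np.uint8)
    cs,_=cv2.findContours(m,cv2.RETR_EXTERNAL,cv2.CHAIN_APPROX_NONE);k=max(cs,key=cv2.contourArea)[:,0]+[x0,y0]
    P=np.array([onz(c,u,z)[:2] for u in k],np.float32);print(cv2.minEnclosingCircle(P),P.mean(0))
print(g[195,280:330].tolist())
fit(c,g,280,175,325,220,95,255,.06)
fit(c,g,235,165,270,198,0,75,.02)
rows([sc(24,80,22),sc(20,110,24),sc(20,150,24)])
```

```text
rim [ 0.50572965 -0.23478926  0.06      ] foot [ 0.50548339 -0.23579773  0.004     ]
[113, 115, 115, 111, 114, 115, 52, 37, 39, 37, 36, 69, 82, 113, 66, 64, 68, 67, 68, 68, 69, 69, 72, 70, 69, 72, 72, 71, 69, 44, 83, 85, 115, 39, 28, 51, 71, 70, 71, 72, 70, 71, 71, 71, 72, 71, 72, 103, 120, 120]
((0.5003353357315063, -0.23267331719398499), 0.10238447040319443) [ 0.49946627 -0.22653249]
((0.567550539970398, -0.08510979264974594), 0.05492052808403969) [ 0.56917775 -0.08541311]
mm [ -4.7   0.5 -13.9] deg [-0.08 -3.19 -0.02] |15 3.2
mm [ -7.5   0.  -29.3] deg [ 0. -2.  0.] |30 2.0
mm [-16.3   0.  -36.5] deg [0. 0. 0.] |40 0.0
```

Call:
step_arm(
  commands=[
    {"hand": -1,"x": -0.003,"y": 0,"z": -0.01,"rx": 0,"ry": -2,"rz": 0},
    {"hand": -1,"x": -0.007,"y": 0,"z": -0.02,"rx": 0,"ry": -2,"rz": 0},
    {"hand": -1,"x": -0.012,"y": 0,"z": -0.03,"rx": 0,"ry": 0,"rz": 0},
    {"hand": -1,"x": -0.012,"y": 0,"z": -0.03,"rx": 0,"ry": 0,"rz": 0},
    {"hand": -1,"x": 0,"y": 0,"z": 0,"rx": 0,"ry": 0,"rz": 0},
    {"hand": -1,"x": 0,"y": 0,"z": 0,"rx": 0,"ry": 0,"rz": 0},
  ],
)

```text
t: 7.62
tcp_pos: [0.5122, 0.2106, 0.1613]
tool_rot: [1.959, 2.04, -0.397]
contact_force: [0.1, 0.6, -1.0]
finger_gap: 0.175
grasp_force: 59.5
```

```bash
cat >> h.py <<'E'
POT=np.array([.5056,-.2353])
def lipat(off,zl,th):  # lip at off mm along TD from pot centre, height zl mm, pitch th mouth-up
    a=np.radians(th);x=75.4*np.cos(a)+58*np.sin(a);z=75.4*np.sin(a)-58*np.cos(a)
    return np.append(POT+TD*(off-x)/1000,(zl-z)/1000),down(92.3)*R.from_rotvec([0,-th,0],degrees=True)
E
python3 - <<'E'
from h import *
s=state();print(np.round(s['q'],2))
rows([lipat(-25,120,23)])
E
```

```text
[ 0.44  0.07  1.76 -0.37  1.49  0.46]
mm [-295.8  -24.4  143.4] deg [-0.06 -0.18  0.01] |330 0.2
```

Call:
step_arm(
  commands=[
    {"hand": -1,"x": -0.0177,"y": -0.0015,"z": 0.0086,"rx": 0,"ry": 0,"rz": 0},
    {"hand": -1,"x": -0.0325,"y": -0.0027,"z": 0.0158,"rx": 0,"ry": 0,"rz": 0},
    {"hand": -1,"x": -0.0414,"y": -0.0034,"z": 0.0201,"rx": 0,"ry": 0,"rz": 0},
    {"hand": -1,"x": -0.0414,"y": -0.0034,"z": 0.0201,"rx": 0,"ry": 0,"rz": 0},
    {"hand": -1,"x": -0.0414,"y": -0.0034,"z": 0.0201,"rx": 0,"ry": 0,"rz": 0},
    {"hand": -1,"x": -0.0414,"y": -0.0034,"z": 0.0201,"rx": 0,"ry": 0,"rz": 0},
    {"hand": -1,"x": -0.0385,"y": -0.0032,"z": 0.0186,"rx": 0,"ry": 0,"rz": 0},
    {"hand": -1,"x": -0.0266,"y": -0.0022,"z": 0.0129,"rx": 0,"ry": 0,"rz": 0},
    {"hand": -1,"x": -0.0148,"y": -0.0012,"z": 0.0072,"rx": 0,"ry": 0,"rz": 0},
    {"hand": -1,"x": 0,"y": 0,"z": 0,"rx": 0,"ry": 0,"rz": 0},
  ],
)

```text
t: 8.88
tcp_pos: [0.5004, -0.1189, 0.1434]
tool_rot: [1.962, 2.039, -0.397]
contact_force: [0.2, 0.6, -1.5]
finger_gap: 0.177
grasp_force: 59.4
```

Run:
```python
from h import *
s=state();t,r=pose();print(s['t'],np.round(s['q'],2),t,s['finger_gap'])
rows([lipat(-18,85,18),lipat(-18,74,10),lipat(-18,74,2)]+[lipat(-18,74,a) for a in (-6,-14,-22,-30,-38,-46)])
a=camera('top')[150:230,215:325];b=camera('scene')[130:260,180:310]
a=cv2.resize(a,(400,291),interpolation=2);b=cv2.resize(b,(396,396),interpolation=2)
o=np.zeros((396,800,3),np.uint8);o[:291,:400]=a;o[:,404:]=b;cv2.imwrite('pics/p7.png',cv2.convertScaleAbs(o,alpha=1.5))
```

```text
8.875 [-0.17 -0.16  2.01 -0.41  1.24 -0.09] [ 0.50040172 -0.11891787  0.1434158 ] 0.17659769314545054
mm [ 2.1  0.6 27.9] deg [-0.14  4.77 -0.08] |28 4.8
mm [-5.4 -0.   0.5] deg [-0.  8.  0.] |5 8.0
mm [-8.8 -0.  -9.9] deg [ 0.  8. -0.] |13 8.0
mm [-8.8 -0.  -9.9] deg [0. 8. 0.] |13 8.0
mm [-8.8 -0.  -9.9] deg [ 0.  8. -0.] |13 8.0
mm [-8.8 -0.  -9.9] deg [0. 8. 0.] |13 8.0
mm [-8.8 -0.  -9.9] deg [0. 8. 0.] |13 8.0
mm [-8.8 -0.  -9.9] deg [0. 8. 0.] |13 8.0
mm [-8.8 -0.  -9.9] deg [ 0.  8. -0.] |13 8.0
```

View pics/p7.png

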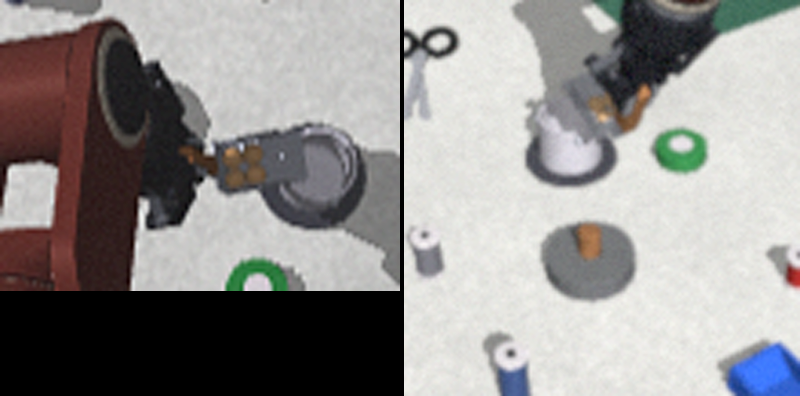

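Call:
step_arm(
  commands=[
    {"hand": -1,"x": 0.002,"y": 0.0006,"z": 0.0279,"rx": 0,"ry": 4.8,"rz": 0},
    {"hand": -1,"x": -0.0054,"y": 0,"z": 0.0005,"rx": 0,"ry": 8,"rz": 0},
    {"hand": -1,"x": -0.0088,"y": 0,"z": -0.0099,"rx": 0,"ry": 8,"rz": 0},
    {"hand": -1,"x": -0.0088,"y": 0,"z": -0.0099,"rx": 0,"ry": 8,"rz": 0},
    {"hand": -1,"x": -0.0088,"y": 0,"z": -0.0099,"rx": 0,"ry": 8,"rz": 0},
    {"hand": -1,"x": -0.0044,"y": 0,"z": -0.005,"rx": 0,"ry": 4,"rz": 0},
    {"hand": -1,"x": -0.0044,"y": 0,"z": -0.005,"rx": 0,"ry": 4,"rz": 0},
    {"hand": -1,"x": -0.0044,"y": 0,"z": -0.005,"rx": 0,"ry": 4,"rz": 0},
    {"hand": -1,"x": -0.0044,"y": 0,"z": -0.005,"rx": 0,"ry": 4,"rz": 0},
  ],
)

```text
t: 10.1
tcp_pos: [0.5051, -0.1802, 0.1625]
tool_rot: [-1.881, -1.962, -0.505]
contact_force: [-0.1, -0.7, -0.1]
finger_gap: 0.179
grasp_force: 59.5
```

Call:
step_arm(
  commands=[
    {"hand": -1,"x": -0.0088,"y": 0,"z": -0.0099,"rx": 0,"ry": 8,"rz": 0},
    {"hand": -1,"x": -0.0088,"y": 0,"z": -0.0099,"rx": 0,"ry": 8,"rz": 0},
    {"hand": -1,"x": 0,"y": 0,"z": 0,"rx": 0,"ry": 0,"rz": 0},
    {"hand": -1,"x": 0,"y": 0,"z": 0,"rx": 0,"ry": 0,"rz": 0},
  ],
)

```text
t: 10.6
tcp_pos: [0.5059, -0.2056, 0.1688]
tool_rot: [-1.708, -1.78, -0.724]
contact_force: [-0.5, -0.4, -1.3]
finger_gap: 0.182
grasp_force: 59.4
```

Run:
```python
from h import *
s=state();t,r=pose();print(s['t'],np.round(s['q'],2),t,s['finger_gap'],s['contact_force'])
rows([lipat(-18,110,-40),lipat(-60,150,-20),lipat(-90,170,0)])
for n in ('top','scene'):
    im=camera(n);c=cam(n);h=cv2.cvtColor(im,cv2.COLOR_BGR2HSV);m=cv2.inRange(h,(8,110,60),(20,255,255))
    k,l,st,ce=cv2.connectedComponentsWithStats(m)
    print(n,[(ce[i].round().tolist(),int(st[i,4])) for i in range(1,k) if st[i,4]>4])
a=camera('top')[150:250,215:325];b=camera('scene')[120:250,180:310]
a=cv2.resize(a,(400,364),interpolation=2);b=cv2.resize(b,(396,396),interpolation=2)
o=np.zeros((396,800,3),np.uint8);o[:364,:400]=a;o[:,404:]=b;cv2.imwrite('pics/p8.png',cv2.convertScaleAbs(o,alpha=1.5))
```

```text
10.6 [-0.78  0.25  1.65  0.53  1.85 -0.84] [ 0.50589645 -0.20557303  0.16884301] 0.18235687430536335 [-0.54411431 -0.41371464 -1.28903867]
mm [ 30.6  -1.5 -17.4] deg [-0.06 -5.93  0.05] |35 5.9
mm [73.2  0.  25.6] deg [  0. -20.   0.] |78 20.0
mm [50.3  0.  20.8] deg [ -0. -20.   0.] |54 20.0
top [([423.0, 76.0], 2617), ([96.0, 100.0], 2756), ([298.0, 91.0], 1277), ([344.0, 78.0], 20), ([219.0, 78.0], 9), ([196.0, 79.0], 9), ([208.0, 78.0], 9), ([184.0, 80.0], 10), ([43.0, 89.0], 30), ([54.0, 87.0], 20), ([33.0, 90.0], 6), ([154.0, 92.0], 7), ([12.0, 93.0], 18), ([23.0, 91.0], 8), ([188.0, 97.0], 8), ([189.0, 109.0], 136), ([167.0, 111.0], 140), ([139.0, 161.0], 5), ([251.0, 179.0], 32), ([296.0, 188.0], 87), ([188.0, 187.0], 7), ([306.0, 198.0], 25)]
scene [([124.0, 5.0], 21), ([201.0, 2.0], 5), ([398.0, 2.0], 6), ([451.0, 3.0], 10), ([395.0, 7.0], 8), ([401.0, 7.0], 20), ([137.0, 11.0], 36), ([208.0, 9.0], 12), ([212.0, 7.0], 5), ([448.0, 11.0], 21), ([203.0, 10.0], 5), ([186.0, 11.0], 5), ([207.0, 19.0], 62), ([126.0, 15.0], 11), ([140.0, 16.0], 6), ([202.0, 15.0], 5), ([402.0, 15
[... 361 characters left out ...]
 ([332.0, 68.0], 30), ([223.0, 68.0], 7), ([219.0, 71.0], 7), ([176.0, 72.0], 9), ([128.0, 74.0], 6), ([185.0, 74.0], 5), ([445.0, 73.0], 9), ([167.0, 79.0], 11), ([173.0, 77.0], 6), ([357.0, 85.0], 7), ([362.0, 85.0], 8), ([365.0, 89.0], 15), ([371.0, 92.0], 12), ([499.0, 99.0], 160), ([238.0, 142.0], 94), ([450.0, 133.0], 8), ([453.0, 136.0], 5), ([466.0, 142.0], 25), ([23.0, 157.0], 593), ([95.0, 188.0], 10), ([93.0, 199.0], 61), ([240.0, 208.0], 60), ([119.0, 215.0], 20), ([127.0, 213.0], 5), ([121.0, 226.0], 11), ([180.0, 306.0], 197), ([152.0, 311.0], 17), ([161.0, 314.0], 9), ([144.0, 321.0], 14), ([151.0, 325.0], 13), ([194.0, 333.0], 380), ([277.0, 342.0], 193), ([231.0, 360.0], 5)]
```

Run:
```python
from h import *
t,r=pose();p=t+[0,0,.05];D=down(92.3)
T=[(p,r)]
for i in range(1,6): T.append((p,D*R.from_rotvec([0,46-46*i/5,0],degrees=True)))
T+=[([.625,-.195,.15],D),([.625,-.195,.062],D)]
rows(T)
```

```text
mm [ 35.9   0.  -34.8] deg [0. 0. 0.] |50 0.0
mm [0. 0. 0.] deg [-0.02 -9.1   0.1 ] |0 9.1
mm [0. 0. 0.] deg [-0.  -9.2  0. ] |0 9.2
mm [0. 0. 0.] deg [ 0.  -9.2 -0. ] |0 9.2
mm [0. 0. 0.] deg [-0.  -9.2 -0. ] |0 9.2
mm [0. 0. 0.] deg [ 0.  -9.2  0. ] |0 9.2
mm [  5.7 119.5  69.7] deg [0. 0. 0.] |138 0.0
mm [ 0.  0. 88.] deg [0. 0. 0.] |88 0.0
```

Call:
step_arm(
  commands=[
    {"hand": -1,"x": 0.018,"y": 0,"z": -0.0174,"rx": 0,"ry": 0,"rz": 0},
    {"hand": -1,"x": 0.018,"y": 0,"z": -0.0174,"rx": 0,"ry": 0,"rz": 0},
    {"hand": -1,"x": 0,"y": 0,"z": 0,"rx": 0,"ry": -9.2,"rz": 0},
    {"hand": -1,"x": 0,"y": 0,"z": 0,"rx": 0,"ry": -9.2,"rz": 0},
    {"hand": -1,"x": 0,"y": 0,"z": 0,"rx": 0,"ry": -9.2,"rz": 0},
    {"hand": -1,"x": 0,"y": 0,"z": 0,"rx": 0,"ry": -9.2,"rz": 0},
    {"hand": -1,"x": 0,"y": 0,"z": 0,"rx": 0,"ry": -9.2,"rz": 0},
    {"hand": -1,"x": 0.003,"y": 0.06,"z": 0,"rx": 0,"ry": 0,"rz": 0},
    {"hand": -1,"x": 0.003,"y": 0.0595,"z": 0.01,"rx": 0,"ry": 0,"rz": 0},
    {"hand": -1,"x": 0,"y": 0,"z": 0,"rx": 0,"ry": 0,"rz": 0},
  ],
)

```text
t: 12.05
tcp_pos: [0.6268, -0.1943, 0.208]
tool_rot: [-2.173, -2.265, -0.001]
contact_force: [0.3, -0.1, -0.3]
finger_gap: 0.177
grasp_force: 59.6
```

Run:
```python
from h import *
s=state();t,r=pose();print(s['t'],np.round(s['q'],2),t,s['finger_gap'],s['contact_force'],s['wrist_torque'])
rows([([.625,-.195,.062],down(92.3))])
c=cam('top');im=camera('top');h=cv2.cvtColor(im,cv2.COLOR_BGR2HSV);m=cv2.inRange(h,(5,100,40),(22,255,255))
k,l,st,ce=cv2.connectedComponentsWithStats(m)
print([(ce[i].round(1).tolist(),st[i].tolist(),np.round(onz(c,ce[i],.013),3).tolist()) for i in range(1,k) if st[i,4]>4 and 115<ce[i][1]<250])
x=m[180:212,286:320]
print('\n'.join(''.join('#' if v else '.' for v in q) for q in x))
print(im[186:206:2,292:314:2].max(2))
```

```text
12.05 [-0.41  0.14  1.56  0.    1.45 -0.46] [ 0.6267755  -0.19430665  0.20796406] 0.17662766183426995 [ 0.34120921 -0.1186988  -0.30446736] [ 0.01501109 -0.01890511 -0.02166355]
mm [ -0.9  -1.6 146. ] deg [-0.09 -0.12  0.09] |146 0.2
[([145.1, 159.4], [136, 151, 15, 14, 57], [0.686, 0.283, 0.013]), ([250.1, 178.1], [249, 176, 4, 6, 14], [0.588, -0.072, 0.013]), ([188.2, 187.2], [187, 186, 4, 4, 11], [0.575, 0.138, 0.013]), ([306.3, 195.7], [304, 191, 6, 11, 46], [0.512, -0.253, 0.013]), ([269.0, 239.8], [268, 239, 3, 3, 5], [0.376, -0.115, 0.013])]
..................................
..................................
.....#............................
#..#..............................
......#...........................
..................................
..................................
....#.............................
..................................
.......#..........................
..................................
..#.#.............####............
....#.............#####...........
#....#............#####...........
..................####............
.#.#..............##
[... 345 characters left out ...]
...................
#.................................
..................................
..................................
..................................
..................................
..................................
[[ 38  40  34  33  32  66 107  99 100 114 138]
 [ 38  39  37  36  33  53  56  62 110 112 145]
 [ 39  36  37  34  31  84  52  93  75 113  60]
 [ 36  36  35  33  32  91 140 134  67 103 146]
 [ 40  37  37  32  57  92  93  97  62 110 158]
 [ 36  36  35  31  83  89  75 116 103  48 154]
 [ 36  36  34  26  89  90  63 137 113  54 125]
 [ 38  35  37  34  89  87  66 100  68 131  37]
 [ 34  36  34  62  88  88  89  72 131  75  35]
 [ 34  31  33  90 109 120 135 105  64  31  34]]
```

Call:
step_arm(
  commands=[
    {"hand": -1,"x": 0,"y": -0.001,"z": 0.05,"rx": 0,"ry": 0,"rz": 0},
    {"hand": -1,"x": 0,"y": 0,"z": 0.05,"rx": 0,"ry": 0,"rz": 0},
    {"hand": -1,"x": 0,"y": 0,"z": 0.034,"rx": 0,"ry": 0,"rz": 0},
    {"hand": -1,"x": 0,"y": 0,"z": 0.01,"rx": 0,"ry": 0,"rz": 0},
    {"hand": -1,"x": 0,"y": 0,"z": 0.004,"rx": 0,"ry": 0,"rz": 0},
    {"hand": -1,"x": 0,"y": 0,"z": 0,"rx": 0,"ry": 0,"rz": 0},
    {"hand": -1,"x": 0,"y": 0,"z": 0,"rx": 0,"ry": 0,"rz": 0},
  ],
)

```text
t: 12.98
tcp_pos: [0.6248, -0.1962, 0.0631]
tool_rot: [2.175, 2.263, 0.002]
contact_force: [1.0, -0.1, -1.0]
finger_gap: 0.176
grasp_force: 59.6
```

Call:
step_arm(
  commands=[
    {"hand": -1,"x": 0,"y": 0,"z": 0.004,"rx": 0,"ry": 0,"rz": 0},
    {"hand": -1,"x": 0,"y": 0,"z": 0,"rx": 0,"ry": 0,"rz": 0},
    {"hand": -1,"x": 0,"y": 0,"z": 0,"rx": 0,"ry": 0,"rz": 0},
  ],
)

```text
t: 13.35
tcp_pos: [0.6246, -0.196, 0.0581]
tool_rot: [2.175, 2.264, 0.001]
contact_force: [0.8, 1.0, 4.3]
finger_gap: 0.176
grasp_force: 60.4
```

Call:
step_arm(
  commands=[
    {"hand": 0.2,"x": 0,"y": 0,"z": 0,"rx": 0,"ry": 0,"rz": 0},
    {"hand": 0.2,"x": 0,"y": 0,"z": 0,"rx": 0,"ry": 0,"rz": 0},
    {"hand": 0.2,"x": 0,"y": 0,"z": 0,"rx": 0,"ry": 0,"rz": 0},
    {"hand": 0.2,"x": 0,"y": 0,"z": -0.03,"rx": 0,"ry": 0,"rz": 0},
    {"hand": 0.2,"x": 0,"y": 0,"z": -0.05,"rx": 0,"ry": 0,"rz": 0},
    {"hand": 1,"x": 0,"y": 0,"z": -0.05,"rx": 0,"ry": 0,"rz": 0},
    {"hand": 1,"x": -0.025,"y": -0.045,"z": -0.03,"rx": 0,"ry": 0,"rz": 0},
    {"hand": 1,"x": -0.025,"y": -0.045,"z": -0.02,"rx": 0,"ry": 0,"rz": 0},
    {"hand": 1,"x": 0,"y": 0,"z": 0,"rx": 0,"ry": 0,"rz": 0},
    {"hand": 1,"x": 0,"y": 0,"z": 0,"rx": 0,"ry": 0,"rz": 0},
  ],
)

```text
t: 14.6
tcp_pos: [0.5357, -0.2491, 0.2364]
tool_rot: [-2.177, -2.265, -0.0]
contact_force: [0.7, 0.6, -0.7]
finger_gap: 0.999
grasp_force: 0.0
```

Run:
```python
from h import *
s=state();t,r=pose();print(s['t'],t,r.as_rotvec(),s['contact_force'])
c=cam('wrist');im=camera('wrist');np.save('w5.npy',im)
print('pred pot rim',proj(c,[.5056,-.2353,.06]),'cap',proj(c,[.568,-.0765,.025]),'knob',proj(c,[.568,-.0765,.053]))
h=cv2.cvtColor(im,cv2.COLOR_BGR2HSV);m=cv2.inRange(h,(5,100,60),(22,255,255))
k,l,st,ce=cv2.connectedComponentsWithStats(m)
for i in range(1,k):
    if st[i,4]>20: print(ce[i].round(1),st[i])
g=cv2.cvtColor(im,cv2.COLOR_BGR2GRAY)
u,v=proj(c,[.5056,-.2353,.06]).astype(int);print('row thru pot',g[v,max(u-60,0):u+60].tolist());print('col',g[max(v-60,0):v+60,u].tolist())
u,v=proj(c,[.568,-.0765,.025]).astype(int);v0=v+12;print(u,v0,'row thru cap',g[v0,u-60:u+60].tolist())
```

```text
14.6 [ 0.5356724  -0.24906893  0.23642324] [-2.17655779e+00 -2.26464331e+00 -4.94352796e-04] [ 0.6722595   0.58052216 -0.69323054]
pred pot rim [227.70879896 158.31162655] cap [295.17495797  -0.99864432] knob [298.79731157 -10.90263504]
[354.2 124. ] [335 113  29  24 395]
[232.6 167.4] [218 159  31  18 403]
[501.8 261.3] [ 485  199   27  100 1226]
row thru pot [156, 157, 157, 159, 160, 162, 163, 162, 159, 159, 158, 158, 158, 158, 159, 159, 158, 156, 154, 154, 158, 159, 160, 155, 137, 103, 70, 51, 54, 85, 127, 150, 148, 122, 91, 79, 76, 71, 61, 56, 56, 58, 66, 81, 92, 96, 95, 94, 95, 95, 95, 95, 95, 93, 92, 89, 87, 86, 86, 88, 87, 89, 93, 95, 96, 96, 96, 95, 93, 90, 87, 82, 78, 76, 73, 74, 77, 84, 91, 96, 97, 98, 98, 97, 95, 94, 92, 86, 76, 80, 112, 139, 144, 119, 75, 48, 44, 45, 46, 46, 47, 47, 46, 47, 58, 89, 128, 151, 158, 162, 165, 167, 164, 163, 159, 157, 154, 155, 156, 160]
col [164, 165, 165, 164, 163, 162, 161, 161, 151, 115, 70, 47, 46, 47, 47, 47, 47, 47, 47, 48, 47, 48, 47, 59, 87, 116, 141, 162, 158, 136, 110, 95, 94, 94, 96, 96, 96, 95, 93, 93, 93, 95, 96, 97, 97, 96, 96,
[... 154 characters left out ...]
7, 128, 127, 129, 142, 159, 157, 132, 95, 82, 96, 103, 101, 99, 97, 98, 100, 100, 101, 100, 99, 96, 96, 96, 95, 96, 96, 95, 94, 92, 93, 94, 96, 95, 94, 93, 94, 94]
295 12 row thru cap [153, 152, 151, 151, 151, 152, 154, 157, 161, 164, 164, 164, 161, 158, 157, 158, 159, 160, 160, 156, 141, 114, 97, 84, 66, 50, 60, 75, 81, 82, 82, 82, 81, 82, 82, 81, 82, 80, 82, 81, 81, 81, 81, 81, 81, 82, 81, 81, 81, 82, 80, 74, 64, 54, 51, 50, 50, 49, 50, 50, 49, 49, 50, 49, 49, 49, 49, 49, 49, 50, 50, 49, 55, 65, 77, 81, 81, 81, 80, 81, 80, 80, 80, 80, 80, 80, 80, 80, 81, 80, 80, 80, 80, 80, 80, 80, 80, 80, 79, 80, 79, 79, 79, 78, 81, 98, 128, 151, 157, 156, 154, 151, 151, 152, 155, 157, 156, 157, 157, 158]
```

Run:
```python
from h import *
im=np.load('w5.npy');c=cam('wrist');h=cv2.cvtColor(im,cv2.COLOR_BGR2HSV)
print('handle top pred',proj(c,[.6246,-.196,.09]))
for nm,(x0,x1,y0,y1) in dict(pot=(190,268,125,195),scoop=(320,375,100,200)).items():
    print(nm)
    for y in range(y0,y1,2): print(''.join(('B' if h[y,x,2]>90 else 'b') if 4<=h[y,x,0]<=24 and h[y,x,1]>90 else '#' if h[y,x,2]<70 else '+' if h[y,x,2]<110 else '.' for x in range(x0,x1,1)))
ct=cam('top');t=camera('top');hh=cv2.cvtColor(t,cv2.COLOR_BGR2HSV);m=cv2.inRange(hh,(4,90,40),(24,255,255));m[:120]=0;m[300:]=0
k,l,st,ce=cv2.connectedComponentsWithStats(m)
print([(ce[i].round(1).tolist(),st[i,2:].tolist(),np.round(onz(ct,ce[i],.009),3).tolist()) for i in range(1,k) if st[i,4]>5])
```

```text
handle top pred [356.19312777 126.91980956]
pot
........++#################++.....................+++..++##################+..
.......+###############++.................................++#################+
......+############++...........+++++++++++++...............++################
.....+###########+........++++++++++++++++++++++++............++##############
.....+#########+......++++++++++++++++++++++++++++++++..........++############
....+########+.....++#+++++++++++++++++++++++++++++++++++........++###########
...+#######++.....+##++++++++++++++++++++++++++++++++++++++.......++##########
...+######+.....+###+++++++++++++++++++++++++++++++++++++++++......++#########
..+######+.....+###+++++++++++++++++++++++++++++++++++++++++++......+#########
..+#####++....+####++++++++++++++++++++++++++++++++++++++++++++.....++########
..+####++....+####++++++++++++++++++++++++++++++++++++++++++++++.....+########
..+####+....+#####+++++++++++++++++++++++++++++++++++++++++++++++.....+#######
..+####+...+######++++++++++++++++++++++++++++++++++++++++++++++++....+#######
..+###+....+######+++++++
[... 6865 characters left out ...]
009]), ([267.5, 267.9], [9, 12, 21], [0.287, -0.102, 0.009]), ([291.9, 266.1], [4, 5, 9], [0.285, -0.181, 0.009]), ([288.2, 274.9], [9, 12, 30], [0.259, -0.166, 0.009]), ([255.4, 278.6], [4, 4, 7], [0.256, -0.061, 0.009]), ([279.2, 285.3], [16, 7, 24], [0.228, -0.135, 0.009]), ([245.9, 286.0], [7, 5, 8], [0.236, -0.028, 0.009]), ([279.8, 292.4], [7, 6, 14], [0.206, -0.134, 0.009]), ([247.8, 293.8], [6, 4, 9], [0.211, -0.032, 0.009]), ([255.5, 294.0], [6, 3, 6], [0.208, -0.056, 0.009]), ([263.0, 294.1], [5, 5, 7], [0.206, -0.08, 0.009]), ([273.8, 296.5], [4, 4, 6], [0.195, -0.114, 0.009]), ([227.7, 297.7], [4, 4, 7], [0.204, 0.033, 0.009]), ([278.4, 297.4], [5, 4, 7], [0.191, -0.128, 0.009])]
```

Run:
```python
from h import *
for n in ('scene','top'):
    c=cam(n);a=cv2.imread(f'pics/{n}.png');b=camera(n)
    cv2.imwrite(f'pics/now_{n}.png',b)
    d=cv2.absdiff(a,b).max(2)>35
    h=cv2.cvtColor(b,cv2.COLOR_BGR2HSV);m=(cv2.inRange(h,(6,90,60),(24,255,255))>0)&d
    k,l,st,ce=cv2.connectedComponentsWithStats(m.astype(np.uint8))
    for i in range(1,k):
        if 8<=st[i,4]<250 and max(st[i,2:4])<25:
            p=onz(c,ce[i],.009)
            if .2<p[0]<.85 and abs(p[1])<.7: print(n,ce[i].round(1),st[i,2:],b[int(ce[i][1]),int(ce[i][0])],p.round(3))
```

```text
scene [232.6 170.1] [ 4  3 11] [ 91 121 152] [ 0.488 -0.279  0.009]
scene [205.7 186.6] [  8  19 107] [ 50  74 107] [ 0.603 -0.251  0.009]
scene [282.2 266.6] [ 5  6 21] [ 96 127 156] [0.577 0.139 0.009]
top [286.6 158.7] [ 8  9 39] [ 45  71 109] [ 0.646 -0.202  0.009]
top [188.2 187.2] [ 4  4 11] [ 67  92 119] [0.576 0.139 0.009]
```

Call:
step_arm(
  commands=[
    {"hand": 1,"x": 0.05,"y": 0,"z": -0.02,"rx": 0,"ry": 0,"rz": 0},
    {"hand": 1,"x": 0.055,"y": 0,"z": -0.02,"rx": 0,"ry": 0,"rz": 0},
    {"hand": 1,"x": 0.055,"y": 0,"z": -0.02,"rx": 0,"ry": 0,"rz": 0},
    {"hand": 1,"x": 0.055,"y": 0,"z": 0,"rx": 0,"ry": 0,"rz": 0},
    {"hand": 1,"x": 0.055,"y": 0,"z": 0,"rx": 0,"ry": 0,"rz": 0},
    {"hand": 1,"x": 0.04,"y": 0,"z": 0,"rx": 0,"ry": 0,"rz": 0},
  ],
)

```text
t: 15.55
tcp_pos: [0.5231, 0.0633, 0.2964]
tool_rot: [-2.173, -2.268, 0.0]
contact_force: [-0.3, -0.4, 0.3]
finger_gap: 1.001
grasp_force: 0.0
```

```bash
cat > fb.py <<'E'
from h import *
for n in ('scene','top'):
    c=cam(n);a=cv2.imread(f'pics/{n}.png');b=camera(n);cv2.imwrite(f'pics/now2_{n}.png',b)
    d=cv2.absdiff(a,b).max(2)>25
    h=cv2.cvtColor(b,cv2.COLOR_BGR2HSV);m=(cv2.inRange(h,(6,80,45),(24,255,255))>0)&d
    k,l,st,ce=cv2.connectedComponentsWithStats(m.astype(np.uint8))
    for i in range(1,k):
        if 5<=st[i,4]<250 and max(st[i,2:4])<25:
            p=onz(c,ce[i],.009)
            if .2<p[0]<.9 and abs(p[1])<.8: print(n,ce[i].round(1),st[i,2:],b[int(ce[i][1]),int(ce[i][0])],p.round(3))
E
python3 fb.py
python3 - <<'E'
from h import *
b=cv2.imread('pics/now2_top.png');h=cv2.cvtColor(b,cv2.COLOR_BGR2HSV)
print(cv2.minMaxLoc(cv2.absdiff(b,cv2.imread('pics/top.png'))[180:212,286:320].max(2)))
for y in range(182,212): print(''.join(('B' if h[y,x,2]>80 else 'b') if 4<=h[y,x,0]<=24 and h[y,x,1]>80 else '#' if h[y,x,2]<55 else '+' if h[y,x,2]<90 else '.' for x in range(284,322)))
E
```

```text
scene [232.2 170.2] [ 6  3 13] [60 78 94] [ 0.49  -0.28   0.009]
scene [205.7 186.7] [  8  19 109] [ 53  79 110] [ 0.603 -0.25   0.009]
scene [282.5 266.5] [ 6  6 26] [ 95 126 156] [0.576 0.139 0.009]
top [286.7 159.6] [ 8  9 52] [ 46  69 107] [ 0.643 -0.202  0.009]
top [186.6 187.2] [2 3 5] [ 84 114 141] [0.576 0.144 0.009]
top [306.  195.4] [ 5 12 41] [47 65 82] [ 0.513 -0.253  0.009]
top [184.1 215.6] [6 2 7] [38 42 54] [0.48  0.157 0.009]
(1.0, 77.0, (26, 11), (19, 11))
......................................
......................................
..............+#+.++..................
...........+##+.......................
.........+##+.........................
.......+###+..+++#+++++...+...........
......+###+..+++++++++++...+..........
.....+####..+#++++++++#++..+..........
.....####+.+++++++++#BB++.+.++........
....+###+.+++.......BBBB++++.#........
...+###++.++++.....+BBBBb+++.#++++++++
...###+...+.+++++..+BBBBb#.#.#++++++++
...###+...++++..+..+BBBb+#.#+##+++++++
..+####...++++++++++bBbB+++#+##+++++++
..+####.+++++++++.+++bbBB+##+##+.+++++
..#####..+++.++++...+bbbbb##.##+.++.++
..#####....++.+.++..+bbbbb#++###.+++++
..#####.....+.+++++.+bbbbb#++###.+++++
..+####.....+..+..+.+bbbb+++###+.+++++
..+####+..+...+..+++++b++++####++.++++
..+#####........++.+.++..++####+++++++
...#####+..+.....+.......+#####+++++++
...+#####+++++..........+#####+.++++++
....+####++++++++....+++######++++++++
.....######++++++++++#++#####+++++++++
.....+######++++++###########+++++.+++
......+########++###########+.++++++++
.......+##########+########+++++++.+++
........++################.......+++++
..........+############+..............
```

Run:
```python
from h import *
# wrist pose of w5
t=np.array([.5356724,-.24906893,.23642324]);r=R.from_rotvec([-2.17655779,-2.26464331,-4.94e-4])
p=camera_params('wrist');T=np.eye(4);T[:3,:3]=r.as_matrix();T[:3,3]=t
cw=(p,T@np.array(p['mount']));ct=cam('top');cs=cam('scene')
def tri(a,b):
    (o1,d1),(o2,d2)=a,b;A=np.array([d1,-d2]).T;s=np.linalg.lstsq(A,o2-o1,rcond=None)[0]
    P,Q=o1+s[0]*d1,o2+s[1]*d2;return ((P+Q)/2).round(4),(np.linalg.norm(P-Q)*1000).round(1)
for u in (224.5,166.5),(240.5,167):
    for v in (305.5,192.5),(307.5,198.5): print(u,v,tri(ray(cw,u),ray(ct,v)))
    for z in (.013,.031): P=onz(cw,u,z);print('onz',P.round(4),'dist',np.hypot(*(P[:2]-POT)).round(4), 'top',proj(ct,P).round(1),'scene',proj(cs,P).round(1))
for n,c in (('top',ct),('scene',cs)): print(n,c[1][:3,3].round(3))
b=cv2.imread('pics/now2_scene.png');h=cv2.cvtColor(b,cv2.COLOR_BGR2HSV)
for y in range(155,200): print(''.join(('B' if h[y,x,2]>80 else 'b') if 4<=h[y,x,0]<=24 and h[y,x,1]>80 else '#' if h[y,x,2]<55 else '+' if h[y,x,2]<100 else '.' for x in range(198,262)))
```

```text
(224.5, 166.5) (305.5, 192.5) (array([ 0.5059, -0.2378,  0.0956]), np.float64(1.6))
(224.5, 166.5) (307.5, 198.5) (array([ 0.4992, -0.2527,  0.025 ]), np.float64(3.4))
onz [ 0.4978 -0.2534  0.013 ] dist 0.0197 top [306.7 199.7] scene [233.9 174.2]
onz [ 0.4996 -0.2498  0.031 ] dist 0.0157 top [306.4 198.2] scene [233.7 170.7]
(240.5, 167) (305.5, 192.5) (array([ 0.518 , -0.2485,  0.0359]), np.float64(0.3))
(240.5, 167) (307.5, 198.5) (array([ 0.514 , -0.2674, -0.0558]), np.float64(1.1))
onz [ 0.517  -0.2532  0.013 ] dist 0.0212 top [306.  194.1] scene [228.8 176.2]
onz [ 0.5178 -0.2496  0.031 ] dist 0.0188 top [305.7 192.8] scene [228.9 172.6]
top [ 0.285 -0.057  1.204]
scene [0.951 0.616 0.799]
...........................+++++++++++++++++++++++++++++++......
.....................+++.++.++++++++++++++++++...++++++++.......
.....................++++++..+++++++++++++++.........++++.......
.....................++++++...+++++++++++++...........+++.......
......................+++++..+++..+++++++.............++++......
......................++++...+++..++++.................+++......
.....
[... 1829 characters left out ...]
.............++++++++++++++++++...................
...++bbBBBBB..................++++++++++++......................
...+++bBBBBB....................................................
....++bBBBBB....................................................
....++bBBBBB....................................................
......+BBBBB....................................................
+.....+BBBBB....................................................
++....++BB......................................................
+.....++........................................................
++..............................................................
++..............................................................
```

```bash
cat > wb.py <<'E'
from h import *
c=cam('wrist');im=camera('wrist');h=cv2.cvtColor(im,cv2.COLOR_BGR2HSV);m=cv2.inRange(h,(5,90,50),(24,255,255))
k,l,st,ce=cv2.connectedComponentsWithStats(m)
for i in range(1,k):
    if st[i,4]>25: print('wrist',ce[i].round(),st[i].tolist(),onz(c,ce[i],.009).round(3))
E
python3 wb.py
python3 - <<'E'
from h import *
for n in ('scene','top'):
    c=cam(n);a=cv2.imread(f'pics/{n}.png')
    for f in ('now','now2'):
        b=cv2.imread(f'pics/{f}_{n}.png');h=cv2.cvtColor(b,cv2.COLOR_BGR2HSV).astype(int);ha=cv2.cvtColor(a,cv2.COLOR_BGR2HSV).astype(int)
        m=(h[...,0]>=5)&(h[...,0]<=25)&(h[...,1]>70)&(h[...,1]-ha[...,1]>30)&(h[...,2]>35)
        k,l,st,ce=cv2.connectedComponentsWithStats(m.astype(np.uint8))
        for i in range(1,k):
            p=onz(c,ce[i],.009)
            if 6<=st[i,4]<200 and .2<p[0]<.95 and abs(p[1])<.9: print(n,f,ce[i].round(1),st[i,2:],p.round(3))
E
```

```text
wrist [497.  53.] [490, 26, 16, 56, 161] [0.824 0.211 0.009]
wrist [468. 122.] [449, 30, 43, 179, 614] [0.807 0.123 0.009]
wrist [495.  92.] [485, 50, 22, 83, 285] [0.833 0.165 0.009]
wrist [497. 162.] [471, 67, 41, 156, 2664] [0.86  0.072 0.009]
wrist [298. 101.] [293, 95, 12, 13, 119] [0.575 0.14  0.009]
wrist [288. 259.] [281, 248, 16, 23, 294] [ 0.579 -0.092  0.009]
wrist [483. 288.] [456, 276, 56, 31, 1134] [ 0.89  -0.128  0.009]
wrist [317. 331.] [310, 321, 15, 23, 206] [ 0.636 -0.221  0.009]
wrist [445. 374.] [436, 365, 20, 19, 274] [ 0.865 -0.299  0.009]
scene now [231.9 170.2] [ 7  5 17] [ 0.49  -0.28   0.009]
scene now [205.7 186.6] [  8  19 114] [ 0.603 -0.251  0.009]
scene now [282.4 266.6] [ 6  6 30] [0.576 0.139 0.009]
scene now2 [231.9 170.2] [ 6  3 14] [ 0.49  -0.28   0.009]
scene now2 [205.6 186.6] [  8  20 118] [ 0.603 -0.251  0.009]
scene now2 [282.4 266.6] [ 6  6 29] [0.576 0.139 0.009]
top now [320.7 131.8] [2 4 6] [ 0.734 -0.331  0.009]
top now [286.6 160.2] [ 8 10 66] [ 0.641 -0.201  0.009]
top now [298.6 180.6] [4 3 8] [ 0.566 -0.234  0.009]
top now [304.5 182
[... 188 characters left out ...]
.009]
top now [314.5 227.5] [ 4  6 11] [ 0.403 -0.269  0.009]
top now [309.3 240.3] [5 5 7] [ 0.363 -0.247  0.009]
top now [305.7 254. ] [4 5 6] [ 0.32  -0.23   0.009]
top now [292.9 286.2] [ 6  6 10] [ 0.222 -0.178  0.009]
top now2 [163.7 155.4] [4 4 7] [0.696 0.218 0.009]
top now2 [286.6 160. ] [ 8  9 63] [ 0.642 -0.201  0.009]
top now2 [186.7 187.5] [2 4 6] [0.575 0.144 0.009]
top now2 [306.2 195.4] [ 6 12 48] [ 0.513 -0.254  0.009]
top now2 [173.6 216.3] [4 3 7] [0.481 0.193 0.009]
top now2 [185.9 215.4] [12  2 18] [0.48  0.152 0.009]
top now2 [158.4 218.1] [11  3 16] [0.479 0.244 0.009]
top now2 [193.6 220.7] [5 8 9] [0.461 0.127 0.009]
top now2 [190.3 246.9] [3 5 7] [0.376 0.143 0.009]
```

Call:
step_arm(
  commands=[
    {"hand": 1,"x": -0.052,"y": -0.005,"z": 0.01,"rx": 0,"ry": 0,"rz": 0},
    {"hand": 1,"x": -0.052,"y": -0.005,"z": 0.01,"rx": 0,"ry": 0,"rz": 0},
    {"hand": 1,"x": -0.052,"y": -0.005,"z": 0.01,"rx": 0,"ry": 0,"rz": 0},
    {"hand": 1,"x": -0.052,"y": -0.005,"z": 0.02,"rx": 0,"ry": 0,"rz": 0},
    {"hand": 1,"x": -0.052,"y": -0.005,"z": 0.02,"rx": 0,"ry": 0,"rz": 0},
    {"hand": 1,"x": -0.052,"y": -0.005,"z": 0.02,"rx": 0,"ry": 0,"rz": 0},
    {"hand": 1,"x": -0.04,"y": 0,"z": 0.01,"rx": 0,"ry": 0,"rz": 0},
    {"hand": 1,"x": 0,"y": 0,"z": 0,"rx": 0,"ry": 0,"rz": 0},
    {"hand": 1,"x": 0,"y": 0,"z": 0,"rx": 0,"ry": 0,"rz": 0},
  ],
)

```text
t: 16.82
tcp_pos: [0.5072, -0.2927, 0.1966]
tool_rot: [-2.177, -2.264, -0.0]
contact_force: [-0.5, -0.2, 0.7]
finger_gap: 0.999
grasp_force: 0.0
```

```bash
cat > pv.py <<'E'
from h import *
import sys
s=state();t,r=pose();print(s['t'],t)
c=cam('wrist');im=camera('wrist');np.save(sys.argv[1],im);np.save('W'+sys.argv[1],c[1]);print('cam',c[1][:3,3].round(3))
h=cv2.cvtColor(im,cv2.COLOR_BGR2HSV);u,v=proj(c,[*POT,.06]).astype(int);print(u,v)
for y in range(max(v-48,0),min(v+48,384),2): print('%3d '%y+''.join(('B' if h[y,x,2]>85 else 'b') if 4<=h[y,x,0]<=24 and h[y,x,1]>80 else '#' if h[y,x,2]<60 else '+' if h[y,x,2]<110 else '.' for x in range(u-48,u+48)))
E
python3 pv.py a.npy; python3 wb.py
```

```text
16.825 [ 0.50719623 -0.29265336  0.19664818]
cam [ 0.505 -0.224  0.339]
257 117
 69 ............................+++####################################+++..........................
 71 ........................+++#############################++++++++######++++......................
 73 ......................++##############################+++.......++#########++...................
 75 ...................++######################+++++++++++++........++###########++.................
 77 .................++################+++++........................+++############+++..............
 79 ...............++###############++...............................++##############+++............
 81 .............++#############+++.............++++++++++..............+++############++...........
 83 ............+############++.........+++++++##############+++++..........++##########+++.........
 85 ..........++###########++........+++#####++++++++++++++++#####++++........++##########++........
 87 .........+###########++......++++###++++++++++++++++++++++++++####+++.......++#########++.......
 89 ......
[... 3256 characters left out ...]
########++++...............+++#############++++...................
155 ........+++++++++++++++++++###########################################++++......................
157 ........+++++++++++++++++++++++####################################+++..........................
159 .......+++++++++++++++++++++++++++++##########################+++++.............................
161 ......++++++++++++++++++++++++++++++++++++++++++++####++++++++++++..............................
163 .....++++++++++++++++++++++++++++++++++++++++++++++++++++++++++++...............................
wrist [413.  72.] [385, 58, 42, 30, 621] [ 0.66  -0.186  0.009]
wrist [259. 134.] [242, 124, 36, 20, 515] [ 0.509 -0.253  0.009]
```

Call:
step_arm(
  commands=[
    {"hand": 1,"x": 0.005,"y": 0.05,"z": -0.01,"rx": 0,"ry": 0,"rz": 0},
    {"hand": 1,"x": 0.005,"y": 0.055,"z": -0.01,"rx": 0,"ry": 0,"rz": 0},
    {"hand": 1,"x": 0.005,"y": 0.055,"z": 0,"rx": 0,"ry": 0,"rz": 0},
    {"hand": 1,"x": 0,"y": 0,"z": 0,"rx": 0,"ry": 0,"rz": 0},
    {"hand": 1,"x": 0,"y": 0,"z": 0,"rx": 0,"ry": 0,"rz": 0},
  ],
)

```text
t: 17.55
tcp_pos: [0.6667, -0.27, 0.217]
tool_rot: [-2.175, -2.267, 0.001]
contact_force: [0.7, -0.5, -0.3]
finger_gap: 0.999
grasp_force: 0.0
```

```bash
python3 - <<'E'
from h import *
s=state();t,r=pose();print(s['t'],t)
c=cam('wrist');im=camera('wrist');np.save('b.npy',im);print('cam',c[1][:3,3].round(3))
h=cv2.cvtColor(im,cv2.COLOR_BGR2HSV);S=np.array([.625,-.24])
u,v=proj(c,[*S,.01]).astype(int);print(u,v)
for y in range(max(v-62,0),min(v+50,384),2): print('%3d '%y+''.join(('B' if h[y,x,2]>85 else 'b') if 4<=h[y,x,0]<=24 and h[y,x,1]>80 else '#' if h[y,x,2]<60 else '+' if h[y,x,2]<110 else '.' for x in range(u-45,u+45)))
E
python3 wb.py; python3 fb.py
```

```text
17.55 [ 0.66674468 -0.2700072   0.21697453]
cam [ 0.664 -0.202  0.36 ]
220 138
 76 ..........................................................................................
 78 ..........................................................................................
 80 ..........................................................................................
 82 ...........................BBBBBBBBBBBBBBBB...............................................
 84 ..........................BBBBBBBBBBBBBBBBBBBB............................................
 86 ..........................BBBBBBBBBBBBBBBBBBbbbbB.........................................
 88 ..........................BBBBBBBBBBBBBBBBBBbbbbbb+.......................................
 90 ..........................BBBBBBBBBBBBBBBBBBbbbbbb+.......................................
 92 ..........................BBBBBBBBBBBBBBBBBBbbbbbb+.......................................
 94 ..........................BBBBBBBBBBBBBBBBBBbbbbbb+.......................................
 96 ..........................BBBBBBBBBBBBBBBBBBbbbbbb++...............
[... 4741 characters left out ...]
0.9   -0.281  0.009]
top [288. 101.] [9 1 9] [ 67  98 128] [ 0.86  -0.23   0.009]
top [176.8 107.9] [ 2 11 14] [ 69  96 117] [0.869 0.166 0.009]
top [200.9 110.7] [10 12 27] [ 71  98 120] [0.85  0.081 0.009]
top [153. 107.] [1 5 5] [ 87 115 134] [0.881 0.252 0.009]
top [189.1 109.5] [ 12  12 100] [ 70 100 142] [0.858 0.122 0.009]
top [221.2 107.4] [ 5  9 13] [39 53 63] [0.856 0.008 0.009]
top [167.7 111.6] [ 9 12 57] [ 44  90 119] [0.857 0.199 0.009]
top [214.5 113. ] [10  1 10] [ 80 115 141] [0.836 0.033 0.009]
top [178.8 115.9] [ 9  2 10] [49 68 81] [0.837 0.16  0.009]
top [156.5 118. ] [6 1 6] [ 70  98 119] [0.837 0.24  0.009]
top [187.9 187.2] [ 5  5 16] [ 74 109 142] [0.576 0.14  0.009]
```

Run:
```python
from h import *
p=camera_params('wrist');ca=(p,np.load('Wa.npy'));cb=cam('wrist')
def beads(im,box):
    x0,x1,y0,y1=box;h=cv2.cvtColor(im,cv2.COLOR_BGR2HSV)[y0:y1,x0:x1];m=cv2.inRange(h,(4,80,40),(24,255,255))
    q=np.argwhere(m)[:,::-1].astype(np.float32)
    _,l,ce=cv2.kmeans(q,2,None,(3,50,.01),5,cv2.KMEANS_PP_CENTERS);ce=ce[np.argsort(ce[:,0])]
    print(ce+[x0,y0],[(l==i).sum() for i in (0,1)]);return ce+[x0,y0]
A=beads(np.load('a.npy'),(235,285,120,148));B=beads(np.load('b.npy'),(85,125,132,160))
for a,b in zip(A,B):
    (o1,d1),(o2,d2)=ray(ca,a),ray(cb,b);s=np.linalg.lstsq(np.array([d1,-d2]).T,o2-o1,rcond=None)[0];P=o1+s[0]*d1;print(P.round(4),(np.linalg.norm(P-o2-s[1]*d2)*1e3).round(2))
im=np.load('b.npy');h=cv2.cvtColor(im,cv2.COLOR_BGR2HSV)
for y in range(104,176,2): print('%3d '%y+''.join(('B' if h[y,x,2]>85 else 'b') if 4<=h[y,x,0]<=24 and h[y,x,1]>80 else '#' if h[y,x,2]<60 else '+' if h[y,x,2]<110 else '.' for x in range(60,150)))
```

```text
[[250.34082413 133.87640476]
 [268.60000229 132.53962326]] [np.int64(267), np.int64(265)]
[[ 97.6888895  147.80888939]
 [111.36231804 145.28502369]] [np.int64(207), np.int64(225)]
[ 0.4999 -0.2516  0.0362] 1.18
[ 0.5171 -0.2492  0.0419] 0.38
104 ............++++####################++++..............................+++#################
106 ........++++########################+++++++.............................+++###############
108 ......+++#########################++++++++++++............................+++#############
110 .....++##########################+++++++++++++++............................+++###########
112 ...+++#########################+++++++++++++++++++........+.++++++++.........+++##########
114 ..++##########################++++++++++++++++++++++.......++++++++++++++++++++++#########
116 .++##########################++++++++++++++++++++++++.......+++++++++++++++++++++++#######
118 ++###########################++++++++++++++++++++++++++......++++++++++++++++++++++#######
120 ++##########################++++++++++++++++++++++++++++......++++++++++++++++++++++######
122
[... 1861 characters left out ...]
+###+++++++######################++
162 ...................................................++##################################++.
164 ................................................++##################################++....
166 .......................+++................+++####################################+++......
168 .......................+++++++++++++++++++++##################################+++.........
170 ......................++++++++++++++++++++++++++++######################+++++++...........
172 .....................+++++++++++++++++++++++++++++++++++++++++++++++++++++++++............
174 .....................++++++++++++++++++++++++++++++++++++++++++++++++++++++++.............
```

Run:
```python
from h import *
D=down(92.3);P=[.506,-.142,.165]
rows([(P,D),(P,D*R.from_rotvec([0,-27,0],degrees=True))])
```

```text
mm [ 135.4 -154.8   52.6] deg [ 0.04  0.03 -0.04] |212 0.1
mm [0. 0. 0.] deg [  0. -27.   0.] |0 27.0
```

Call:
step_arm(
  commands=[
    {"hand": 1,"x": 0.034,"y": -0.039,"z": 0,"rx": 0,"ry": 0,"rz": 0},
    {"hand": 1,"x": 0.034,"y": -0.039,"z": 0.012,"rx": 0,"ry": 0,"rz": 0},
    {"hand": 1,"x": 0.034,"y": -0.039,"z": 0.02,"rx": 0,"ry": 0,"rz": 0},
    {"hand": 1,"x": 0.034,"y": -0.038,"z": 0.02,"rx": 0,"ry": 0,"rz": 0},
    {"hand": 1,"x": 0,"y": 0,"z": 0,"rx": 0,"ry": -9,"rz": 0},
    {"hand": 1,"x": 0,"y": 0,"z": 0,"rx": 0,"ry": -9,"rz": 0},
    {"hand": 1,"x": 0,"y": 0,"z": 0,"rx": 0,"ry": -9,"rz": 0},
    {"hand": 1,"x": 0,"y": 0,"z": 0,"rx": 0,"ry": 0,"rz": 0},
    {"hand": 1,"x": 0,"y": 0,"z": 0,"rx": 0,"ry": 0,"rz": 0},
  ],
)

```text
t: 18.88
tcp_pos: [0.5064, -0.1417, 0.1655]
tool_rot: [1.917, 1.994, -0.458]
contact_force: [-0.6, 0.3, -1.2]
finger_gap: 1.001
grasp_force: 0.0
```

```bash
python3 pv.py d.npy
python3 - <<'E'
from h import *
c=cam('wrist')
for z in (.013,.031,.037): print(z,proj(c,[.4999,-.2516,z]).round(),proj(c,[.5171,-.2495,z]).round())
print('floor centre z.004/.022',proj(c,[*POT,.004]).round(),proj(c,[*POT,.022]).round())
E
```

```text
18.875 [ 0.50638702 -0.14171026  0.16547086]
cam [ 0.502 -0.016  0.261]
251 217
169 .....+##############++++......................................................++#############++.
171 ....++#############+++++.......................................................++#############+.
173 ....+#############++++++........................................................++############++
175 ....+#############+++++.........................................................++############++
177 ....++############+++++.........................................................++############++
179 ....++############++++..........................................................+++###########++
181 .....+############++++..........................................................+++###########+.
183 .....++###########++++...........................................................++##########++.
185 ......++##########+++............................................................++#########++..
187 .......+##########+++............................................................++########++...
189 ......
[... 3265 characters left out ...]
+++++++++++++++..........................................
255 +++++++++++++++++++++++++++++++++++++++++++++++++++++...........................................
257 +++++++++++++++++++++++++++++.....+++++++++++++++...............................................
259 ++++++++++++++++++++++++++............++++++++..................................................
261 +++++++++++++++++++++...................+++.....................................................
263 +++++++++++++++++++.............................................................................
0.013 [246. 196.] [262. 195.]
0.031 [246. 207.] [262. 207.]
0.037 [245. 212.] [262. 211.]
floor centre z.004/.022 [252. 179.] [252. 190.]
```

The oblique map shows four beads in two stacked pairs, upper pair at rows 205–217 and lower pair peeking at rows 197–203. So four beads are in the pot. Now the cap.

Call:
step_arm(
  commands=[
    {"hand": 1,"x": 0,"y": 0,"z": 0,"rx": 0,"ry": 9,"rz": 0},
    {"hand": 1,"x": 0,"y": 0,"z": 0,"rx": 0,"ry": 9,"rz": 0},
    {"hand": 1,"x": 0,"y": 0,"z": 0,"rx": 0,"ry": 9,"rz": 0},
    {"hand": 1,"x": 0.01,"y": 0.03,"z": 0,"rx": 0,"ry": 0,"rz": 0},
    {"hand": 1,"x": 0.01,"y": 0.032,"z": 0,"rx": 0,"ry": 0,"rz": 0},
    {"hand": 1,"x": 0,"y": 0,"z": 0,"rx": 0,"ry": 0,"rz": 0},
    {"hand": 1,"x": 0,"y": 0,"z": 0,"rx": 0,"ry": 0,"rz": 0},
  ],
)

```text
t: 19.8
tcp_pos: [0.5672, -0.1198, 0.1651]
tool_rot: [-2.178, -2.264, -0.0]
contact_force: [-0.3, -0.6, 0.3]
finger_gap: 0.997
grasp_force: 0.0
```

```bash
cat > cap.py <<'E'
from h import *
s=state();t,r=pose();print(s['t'],t)
c=cam('wrist');im=camera('wrist');h=cv2.cvtColor(im,cv2.COLOR_BGR2HSV);g=cv2.cvtColor(im,cv2.COLOR_BGR2GRAY);np.save('e.npy',im)
m=cv2.inRange(h,(4,80,40),(24,255,255));k,l,st,ce=cv2.connectedComponentsWithStats(m)
e=proj(c,[.568,-.077,.04])
i=min((i for i in range(1,k) if st[i,4]>100),key=lambda i:np.hypot(*(ce[i]-e)))
print('knob blob',ce[i].round(1),st[i]); 
q=np.argwhere(l==i)[:,::-1]
P=np.array([onz(c,u,.053)[:2] for u in q],np.float32);print('knob blob at z.053: circle',cv2.minEnclosingCircle(P))
# bright top face
v=h[...,2][l==i];print('V quant',np.percentile(v,[5,25,50,75,95]))
# cap disc outline: grey < thr, near
u0,v0=proj(c,[.568,-.077,.025]).astype(int);print('cap px',u0,v0)
print(g[v0,max(u0-95,0):u0+95:2].tolist());print(g[max(v0-95,0):v0+75:2,u0].tolist())
x0,x1,y0,y1=u0-22,u0+22,max(v0-30,0),v0+26
for y in range(y0,y1,2): print('%3d '%y+''.join(('B' if h[y,x,2]>110 else 'b') if m[y,x] else '#' if h[y,x,2]<60 else '+' if h[y,x,2]<110 else '.' for x in range(x0,x1)))
print(x0)
E
python3 cap.py
```

```text
19.8 [ 0.56724681 -0.11983186  0.16508572]
knob blob [266.6 134.9] [254 121  27  29 598]
knob blob at z.053: circle ((0.573910117149353, -0.07494234293699265), 0.011435739696025848)
V quant [ 83.85 109.   115.5  125.   130.  ]
cap px 258 134
[174, 177, 174, 167, 165, 166, 167, 168, 169, 168, 168, 166, 163, 164, 166, 163, 161, 162, 165, 167, 170, 172, 170, 168, 168, 168, 169, 166, 105, 81, 81, 81, 80, 81, 80, 81, 81, 82, 82, 81, 81, 82, 81, 81, 80, 68, 73, 80, 79, 76, 76, 79, 84, 87, 88, 86, 84, 80, 75, 80, 81, 81, 81, 81, 80, 81, 80, 80, 81, 80, 80, 81, 81, 81, 81, 125, 168, 166, 164, 165, 165, 162, 163, 164, 164, 164, 165, 165, 168, 169, 165, 163, 164, 165, 166]
[170, 170, 173, 172, 170, 167, 165, 166, 170, 172, 169, 169, 171, 171, 171, 173, 177, 182, 181, 179, 176, 170, 132, 87, 84, 84, 85, 84, 84, 84, 83, 83, 84, 83, 83, 83, 83, 82, 81, 82, 82, 81, 74, 59, 69, 78, 79, 79, 79, 79, 80, 80, 75, 59, 49, 49, 48, 49, 49, 50, 49, 49, 49, 48, 48, 48, 48, 48, 59, 79, 93, 101, 101, 102, 101, 102, 103, 107, 106, 106, 154, 168, 168, 165, 164]
104 ++++++++++++++++++++++++++++++++++++++++++++
1
[... 625 characters left out ...]
BBBBBBBBbb
132 ++++++++++++++++++bbBBBBBBBBBBBBBBBBBBBBBBbb
134 ++++++++++++++++++bbBBBBBBBBBBBBBBBBBBBBBBBb
136 ++++++++++++++++++bbBBBBBBBbBBBBBBBBBBBBBBBb
138 ++++++++++++++++##bbBBBBBBBbbBBBBBBBBBBBBBBb
140 ++++++++++++++++##+bbBBBBBBBbbBBBBBBBBBBBBBb
142 ++++++++++++++++###bbbBBBBBBbbbBBBBBBBBBBBb+
144 +++++++++++++++######bbbBBBBBbbbbBBBBBBBb+++
146 +++++++++++++++#######+bbbbBBbbbbbbBBbb+++++
148 +++++++++++++++##########+bbbbbbbbbbb+++++++
150 ++++++++++++++#######################+++++++
152 ++++++++++++++#######################+++++++
154 ++++++++++++#######################+++++++++
156 +++++++++++#######################++++++++++
158 +++++++++++#######################++++++++++
236
```

Run:
```python
from h import *
from scipy.optimize import least_squares
def edge(im,c,ctr,z,R0,r,sign,name):
    g=cv2.GaussianBlur(cv2.cvtColor(im,cv2.COLOR_BGR2GRAY),(3,3),0).astype(np.float32)
    rr=np.arange(r[0],r[1],.00025);out=[]
    for a in np.radians(np.arange(0,360,4)):
        uv=np.array([proj(c,[ctr[0]+q*np.cos(a),ctr[1]+q*np.sin(a),z]) for q in rr],np.float32)
        if uv.min()<1 or uv[:,1].max()>380: continue
        v=cv2.remap(g,uv[None,:,0],uv[None,:,1],1)[0];d=sign*np.gradient(v);i=d.argmax()
        if d[i]>1.5: out.append([ctr[0]+rr[i]*np.cos(a),ctr[1]+rr[i]*np.sin(a)])
    P=np.array(out);f=lambda p:np.hypot(*(P-p).T)-R0
    s=least_squares(f,ctr,loss='soft_l1',f_scale=.0007);print(name,s.x.round(4),len(P),'resid med mm',np.median(abs(f(s.x)))*1e3)
p=camera_params('wrist');ca=(p,np.load('Wa.npy'));im=np.load('a.npy')
edge(im,ca,POT,.06,.0335,(.0305,.040),-1,'pot outer')
edge(im,ca,POT,.06,.0295,(.025,.0325),1,'pot inner')
ce=cam('wrist');e=np.load('e.npy')
edge(e,ce,np.array([.5738,-.075]),.025,.043,(.037,.05),1,'cap')
edge(e,ce,np.array([.5738,-.075]),.053,.011,(.007,.015),-1,'knob')
rows([([.5738,-.075,.10],down(92.3)),([.5738,-.075,.029],down(92.3))])
```

```text
pot outer [ 0.5062 -0.2337] 90 resid med mm 0.3719323017979219
pot inner [ 0.5062 -0.2337] 90 resid med mm 0.2706618304362304
cap [ 0.5738 -0.0755] 90 resid med mm 0.49005385529603607
knob [ 0.5753 -0.0749] 58 resid med mm 0.39486372324806784
mm [44.4  8.5 65. ] deg [-0.01 -0.01 -0.07] |79 0.1
mm [ 0.  0. 71.] deg [0. 0. 0.] |71 0.0
```

Call:
step_arm(
  commands=[
    {"hand": 1,"x": 0.022,"y": 0.0045,"z": 0.02,"rx": 0,"ry": 0,"rz": 0},
    {"hand": 0.3,"x": 0.0223,"y": 0.0045,"z": 0.04,"rx": 0,"ry": 0,"rz": 0},
    {"hand": 0.3,"x": 0,"y": 0,"z": 0.04,"rx": 0,"ry": 0,"rz": 0},
    {"hand": 0.3,"x": 0,"y": 0,"z": 0.025,"rx": 0,"ry": 0,"rz": 0},
    {"hand": 0.3,"x": 0,"y": 0,"z": 0.01,"rx": 0,"ry": 0,"rz": 0},
    {"hand": 0.3,"x": 0,"y": 0,"z": 0,"rx": 0,"ry": 0,"rz": 0},
    {"hand": 0.3,"x": 0,"y": 0,"z": 0,"rx": 0,"ry": 0,"rz": 0},
  ],
)

```text
t: 20.72
tcp_pos: [0.5759, -0.0748, 0.0316]
tool_rot: [2.175, 2.263, 0.002]
contact_force: [0.2, -0.4, -0.4]
finger_gap: 0.65
grasp_force: 0.0
```

Run:
```python
from h import *
s=state();t,r=pose();print(s['t'],t,s['finger_gap'],s['contact_force'])
rows([([.5742,-.0753,.029],down(92.3))])
```

```text
20.725 [ 0.57590749 -0.07477501  0.03163277] 0.6495417263939324 [ 0.1632927  -0.41231682 -0.43943006]
mm [-0.5 -1.7  2.6] deg [ 0.16  0.04 -0.03] |3 0.2
```

Call:
step_arm(
  commands=[
    {"hand": 0.3,"x": -0.0005,"y": -0.0015,"z": 0.001,"rx": 0.15,"ry": 0,"rz": 0},
    {"hand": 0,"x": 0,"y": 0,"z": 0,"rx": 0,"ry": 0,"rz": 0},
    {"hand": -0.3,"x": 0,"y": 0,"z": 0,"rx": 0,"ry": 0,"rz": 0},
    {"hand": -1,"x": 0,"y": 0,"z": 0,"rx": 0,"ry": 0,"rz": 0},
    {"hand": -1,"x": 0,"y": 0,"z": 0,"rx": 0,"ry": 0,"rz": 0},
    {"hand": -1,"x": 0,"y": 0,"z": 0,"rx": 0,"ry": 0,"rz": 0},
    {"hand": -1,"x": 0,"y": 0,"z": 0,"rx": 0,"ry": 0,"rz": 0},
  ],
  squeeze=70,
)

```text
t: 21.6
tcp_pos: [0.5735, -0.0749, 0.0292]
tool_rot: [-2.175, -2.264, 0.003]
contact_force: [-0.3, -0.3, 3.3]
finger_gap: 0.23
grasp_force: 68.3
```

Run:
```python
from h import *
s=state();t,r=pose();print(s['t'],t,s['finger_gap'],s['grasp_force'],s['contact_force'],s['wrist_torque'])
d=np.array([.5742,-.0753])-t[:2];P=np.array([.5062,-.2337])-d*[0,1]
rows([([t[0],t[1],t[2]+.1],r),([.5062,P[1],t[2]+.1],down(92.3))])
```

```text
21.6 [ 0.573454   -0.0748529   0.02918078] 0.23011935323486543 68.33428502082825 [-0.26282174 -0.30592883  3.33962992] [0.03648575 0.26888674 0.01635532]
mm [  -0.    -0.2 -100. ] deg [0. 0. 0.] |100 0.0
mm [-155.6  -73.5    0.2] deg [-0.14  0.01 -0.  ] |172 0.1
```

Call:
step_arm(
  commands=[
    {"hand": -1,"x": 0,"y": 0,"z": -0.02,"rx": 0,"ry": 0,"rz": 0},
    {"hand": -1,"x": 0,"y": 0,"z": -0.04,"rx": 0,"ry": 0,"rz": 0},
    {"hand": -1,"x": 0,"y": 0,"z": -0.04,"rx": 0,"ry": 0,"rz": 0},
    {"hand": -1,"x": -0.035,"y": -0.0165,"z": 0,"rx": 0,"ry": 0,"rz": 0},
    {"hand": -1,"x": -0.045,"y": -0.0215,"z": 0,"rx": 0,"ry": 0,"rz": 0},
    {"hand": -1,"x": -0.045,"y": -0.0215,"z": 0,"rx": 0,"ry": 0,"rz": 0},
    {"hand": -1,"x": -0.03,"y": -0.014,"z": 0,"rx": 0,"ry": 0,"rz": 0},
    {"hand": -1,"x": 0,"y": 0,"z": 0,"rx": 0,"ry": 0,"rz": 0},
    {"hand": -1,"x": 0,"y": 0,"z": 0,"rx": 0,"ry": 0,"rz": 0},
    {"hand": -1,"x": 0,"y": 0,"z": 0,"rx": 0,"ry": 0,"rz": 0},
  ],
)

```text
t: 22.85
tcp_pos: [0.5068, -0.2316, 0.1292]
tool_rot: [-2.174, -2.266, 0.003]
contact_force: [-0.1, -0.7, -0.5]
finger_gap: 0.232
grasp_force: 68.5
```

Run:
```python
from h import *
s=state();t,r=pose();print(s['t'],t,s['finger_gap'],s['grasp_force'],s['contact_force'],s['wrist_torque'],np.degrees(r.as_matrix()[:2,2]))
rows([([.5062,-.2333,t[2]],down(92.3))])
# cap check: wrist camera sees cap rim (+y side)
c=cam('wrist');im=camera('wrist');np.save('f.npy',im)
ct=cam('top');b=camera('top');print('fifth etc ok')
```

```text
22.85 [ 0.50675248 -0.23164766  0.12924082] 0.2323916865009979 68.52739334106445 [-0.08289273 -0.68884702 -0.51925331] [ 0.01076615 -0.01407984  0.05560367] [-0.13985016  0.00453053]
mm [-1.6 -0.6  0. ] deg [-0.14 -0.01  0.08] |2 0.2
fifth etc ok
```

Call:
step_arm(
  commands=[
    {"hand": -1,"x": -0.0016,"y": -0.0006,"z": 0.015,"rx": -0.15,"ry": 0,"rz": 0},
    {"hand": -1,"x": 0,"y": 0,"z": 0.015,"rx": 0,"ry": 0,"rz": 0},
    {"hand": -1,"x": 0,"y": 0,"z": 0.007,"rx": 0,"ry": 0,"rz": 0},
    {"hand": -1,"x": 0,"y": 0,"z": 0,"rx": 0,"ry": 0,"rz": 0},
    {"hand": -1,"x": 0,"y": 0,"z": 0.005,"rx": 0,"ry": 0,"rz": 0},
    {"hand": -1,"x": 0,"y": 0,"z": 0.003,"rx": 0,"ry": 0,"rz": 0},
    {"hand": -1,"x": 0,"y": 0,"z": 0,"rx": 0,"ry": 0,"rz": 0},
    {"hand": -1,"x": 0,"y": 0,"z": 0,"rx": 0,"ry": 0,"rz": 0},
  ],
)

```text
t: 23.95
tcp_pos: [0.5059, -0.2343, 0.0843]
tool_rot: [2.176, 2.265, 0.0]
contact_force: [0.3, -0.2, -0.7]
finger_gap: 0.23
grasp_force: 68.5
```

Call:
step_arm(
  commands=[
    {"hand": -1,"x": 0,"y": 0,"z": 0.003,"rx": 0,"ry": 0,"rz": 0},
    {"hand": -1,"x": 0,"y": 0,"z": 0.003,"rx": 0,"ry": 0,"rz": 0},
    {"hand": -1,"x": 0,"y": 0,"z": 0.003,"rx": 0,"ry": 0,"rz": 0},
    {"hand": -1,"x": 0,"y": 0,"z": 0,"rx": 0,"ry": 0,"rz": 0},
    {"hand": -1,"x": 0,"y": 0,"z": 0,"rx": 0,"ry": 0,"rz": 0},
  ],
)

```text
t: 24.58
tcp_pos: [0.5064, -0.2341, 0.0758]
tool_rot: [2.176, 2.265, 0.002]
contact_force: [0.7, 1.3, 1.9]
finger_gap: 0.233
grasp_force: 68.6
```

Call:
step_arm(
  commands=[
    {"hand": -1,"x": 0,"y": 0,"z": 0.003,"rx": 0,"ry": 0,"rz": 0},
    {"hand": -1,"x": 0,"y": 0,"z": 0.003,"rx": 0,"ry": 0,"rz": 0},
    {"hand": -1,"x": 0,"y": 0,"z": 0,"rx": 0,"ry": 0,"rz": 0},
    {"hand": -1,"x": 0,"y": 0,"z": 0,"rx": 0,"ry": 0,"rz": 0},
  ],
)

```text
t: 25.08
tcp_pos: [0.5055, -0.2343, 0.0696]
tool_rot: [-2.176, -2.265, 0.001]
contact_force: [-1.3, 2.5, 6.3]
finger_gap: 0.231
grasp_force: 69.8
```

Call:
step_arm(
  commands=[
    {"hand": -1,"x": 0,"y": 0,"z": 0.0015,"rx": 0,"ry": 0,"rz": 0},
    {"hand": -1,"x": 0,"y": 0,"z": 0.0015,"rx": 0,"ry": 0,"rz": 0},
    {"hand": -1,"x": 0,"y": 0,"z": 0,"rx": 0,"ry": 0,"rz": 0},
    {"hand": -1,"x": 0,"y": 0,"z": 0,"rx": 0,"ry": 0,"rz": 0},
  ],
)

```text
t: 25.58
tcp_pos: [0.5055, -0.2343, 0.0694]
tool_rot: [-2.174, -2.264, 0.002]
contact_force: [-10.3, 6.4, 21.3]
finger_gap: 0.232
grasp_force: 71.8
```

Call:
step_arm(
  commands=[
    {"hand": -1,"x": 0,"y": 0,"z": -0.0008,"rx": 0,"ry": 0,"rz": 0},
    {"hand": -1,"x": 0,"y": 0,"z": 0,"rx": 0,"ry": 0,"rz": 0},
    {"hand": -1,"x": 0,"y": 0,"z": 0,"rx": 0,"ry": 0,"rz": 0},
    {"hand": -1,"x": 0,"y": 0,"z": 0,"rx": 0,"ry": 0,"rz": 0},
  ],
)

```text
t: 26.08
tcp_pos: [0.5055, -0.2343, 0.0694]
tool_rot: [-2.175, -2.265, 0.002]
contact_force: [-7.7, 5.8, 17.6]
finger_gap: 0.231
grasp_force: 71.0
```

Run:
```python
from h import *
s=state();t,r=pose();print(s['t'],t,s['contact_force'],s['wrist_torque'],np.degrees(r.as_matrix()[:2,2]))
if 8<s['contact_force'][2]<28: print(finish_job())
```

```text
26.075 [ 0.50548017 -0.23428299  0.06942438] [-7.7022453   5.75982854 17.57815895] [ 0.92565338  1.40618503 -0.00330974] [-0.13194719  0.02503902]
the job is handed in; nothing more can be done
None
```

I tipped four beads into the pot, pressed the cap past its click until it stopped against the rim, and handed the job in at 26 s, still gripping the cap and pressing down with about 18 N; no verdict came back, and the fifth bead was left lying on the table.

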